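Shut down the whirlpool bath and clear its shelf

TASK

Bath time is over: squeeze the two blue side tabs of the clear splash cover on the whirlpool switch box, lift the cover off, and switch all four rockers off with one sweep of a finger along the row, without raising the finger off the row in between. Fit the cover back on, let go of its tabs and press down firmly on its top so that it is fully home and both tabs have sprung out. Put every bath thing that is there (nail brush, soap case, pumice stone, shampoo bottle) into the tilt-out bin and, with all of them in, push the bin shut; leave the toothbrush cup, drain plug and hanger hook as they are.

Things in the scene. Friction and masses are not known exactly. Their poses are not given: they have to be found in the camera images.
- bank_seat (a point): Grey switch box of the whirlpool tub, fixed, 80 mm wide (x), 262 mm long (y), with four white rockers in a row along y. This point: middle of its flat top, 40.5 mm above the shelf, where the middle of the fitted cover's underside sits; z up. Half-way along each long side stands a sloping catch 36 mm long, at x = +-31 to +-40 mm, up to 57 mm above the shelf; low rails up to 45 mm.
- row_start (a point): Point 46 mm above the shelf on the row's middle line at the +y end of the switch box, 20 mm before the first rocker (rocker0): where the sweep begins, fingertips at this height.
- row_end (a point): Point 46 mm above the shelf at the -y end of the box, 20 mm past the last rocker (rocker3): where the sweep ends.
- cover_center (a point): Clear plastic snap-fit splash cover over the rockers: upside-down tray 52 mm wide (x), 236 mm long (y), 48 mm high, 0.18 kg; this point is its middle, 24 mm above its underside. Half-way along each long side is a blue spring tab 36 mm long whose hook snaps under a catch of the box. It fits either way round and can stand on the shelf.
- cover: The same cover, origin mid underside. To free it, pinch both tabs fully and lift. To refit, lower it over the row with the tabs pinched until its underside meets the box top, then let go; or with tabs free press the middle of its top down (about 10 N) so that the hooks snap past the catches.
- tab_a (a joint): Travel of the blue tab at the cover's -x side, m: 0 sprung out, 0.0055 fully in (about 3 N, then a stop). Its thumb pad spans 19.5 to 45.5 mm above the cover's underside. Outer faces of both tabs are 62 mm apart when out, 51 mm when pinched; the cover can be carried by them. The box's catches reach 17 mm above the fitted cover's underside: pinch above that.
- tab_b (a joint): Travel of the other blue tab (+x side), as tab_a.
- rocker0 (a joint): Rocker 1 of 4, at y = +81 mm along the box; rad: +0.28 on, -0.28 off, snaps over centre. 28 mm wide, 48 mm long along the row, hinged across the row at its middle; face a shallow V of two flats. On: the +y half (red mark) lies level, 42 mm above the shelf, the -y half (black mark) stands up, its end 13 mm higher. Off is the mirror image.
- rocker1 (a joint): Rocker 2 of 4, at y = +27 mm along the box; rad: +0.28 on, -0.28 off, snaps over centre. Shape as rocker0. Drawing a finger along the row from row_start to row_end at fixed height presses each standing half down and turns it off in passing.
- rocker2 (a joint): Rocker 3 of 4, at y = -27 mm along the box; rad: +0.28 on, -0.28 off, snaps over centre. Shape as rocker0. Height of shut fingertips for the sweep: 45 to 47 mm above the shelf (3 to 5 mm above the level halves), fingertip up to about 20 mm wide along the row; a few N of resistance.
- rocker3 (a joint): Rocker 4 of 4, at y = -81 mm along the box; rad: +0.28 on, -0.28 off, snaps over centre. Shape as rocker0.
- bin_floor (a point): White tilt-out bin, hinged along its lower front edge, front towards the robot (its -x). This point: middle of its inner floor, turns with it; x front to back, y along its width, z up. Inside 120 mm deep (x +-60) by 242 mm wide (y +-121); front wall 145 mm, back wall 95 mm above the floor. Hinge line at x = -64, z = -5 mm of this frame, 14 mm above the shelf.
- bin_lip (a point): Middle of the bin's top front edge, 150 mm from the hinge line; turns with the bin. Four orange clothespins are clipped to this rim at y = +-78 and +-104 mm and stand 32 mm above it.
- bin (a joint): Tilt of the bin, rad: 0 shut (front upright), 0.55 fully tilted out to the robot; stiff hinge (0.3 N m), stays where it is left. Pushed shut by its front wall.
- cradle: Fixed white cradle of the bin: 276 mm wide, back panel 118 mm high at its rear, side cheeks 110 mm high; origin at its underside, 30 mm behind the hinge line; x to the back.
- nailbrush_center (a point): Nail brush, pale wooden back over black bristle block, 95 mm long (x) x 36 mm wide (y) x 36 mm high, lying bristles down; this point is its centre. May be absent.
- soapcase_center (a point): Closed soap case, green with a yellow lid, 94 mm long (x) x 48 mm wide (y) x 34 mm high; this point is its centre. May be absent.
- pumice_center (a point): Grey pumice stone with rounded edges, 88 mm long (x) x 44 mm wide (y) x 34 mm high; this point is its centre. May be absent.
- shampoo_center (a point): Blue shampoo bottle with paper band and white cap, standing, 44 mm across, body 88 mm and cap (34 mm across) up to 110 mm high; this point is 55 mm above its foot. May be absent.
- cup: White ceramic toothbrush cup with two toothbrushes, 72 mm across, 100 mm high (brushes to 185 mm), loose; origin at its foot. Bystander.
- plug: Dark hard-silicone drain plug, 62 mm across, 37 mm high, loose; origin at its underside. Bystander.
- hanger: Stainless steel hanger hook, an S of 7 mm rod about 105 mm long, lying loose; origin at its middle. Bystander.
Things that resemble listed ones, but are neither listed nor needed, are in the scene too. Leave any orange or turquoise look-alike of the part that bears nailbrush_center alone.

How it is judged:
On the way, in this order (a step that is already met when the one before it is completed fails the run):
1. the splash cover is lifted clear of the switch box ((horizontal distance between cover_center and bank_seat above 0.08 m or z of cover_center in the frame of bank_seat above 0.09 m)), for 0.2 s.
2. all four rockers are off (value of joint each of rocker0, rocker1, rocker2, rocker3 below -0.15 rad), for 0.2 s.
3. the cover is home on the box with both tabs sprung out, and is pressed down with more than 3 N (horizontal distance between cover_center and bank_seat below 0.008 m and z of cover_center in the frame of bank_seat below 0.0275 m and angle between cover_center's own z axis and vertical below 0.06 rad and angle between the y axis of cover_center and the y axis of bank_seat, either way round below 0.08 rad and value of joint each of tab_a, tab_b below 0.002 m and contact force between the fingers and cover above 3 N), for 0.1 s.
At the end, for the whole second after the job is handed in: All rockers off (below -0.15 rad); cover home on the box (within 8 mm and 0.08 rad, under 3.5 mm high, tabs out to within 2 mm); every bath thing present inside the bin, its centre within the walls and below the front rim; bin shut to within 0.06 rad (all of step 2 and horizontal distance between cover_center and bank_seat below 0.008 m and z of cover_center in the frame of bank_seat below 0.0275 m and angle between cover_center's own z axis and vertical below 0.06 rad and angle between the y axis of cover_center and the y axis of bank_seat, either way round below 0.08 rad and value of joint each of tab_a, tab_b below 0.002 m and x of nailbrush_center in the frame of bin_floor between -0.066 and 0.066 m and y of nailbrush_center in the frame of bin_floor between -0.122 and 0.122 m and z of nailbrush_center in the frame of bin_floor between -0.005 and 0.125 m and x of soapcase_center in the frame of bin_floor between -0.066 and 0.066 m and y of soapcase_center in the frame of bin_floor between -0.122 and 0.122 m and z of soapcase_center in the frame of bin_floor between -0.005 and 0.125 m and x of pumice_center in the frame of bin_floor between -0.066 and 0.066 m and y of pumice_center in the frame of bin_floor between -0.122 and 0.122 m and z of pumice_center in the frame of bin_floor between -0.005 and 0.125 m and x of shampoo_center in the frame of bin_floor between -0.066 and 0.066 m and y of shampoo_center in the frame of bin_floor between -0.122 and 0.122 m and z of shampoo_center in the frame of bin_floor between -0.005 and 0.125 m and value of joint bin below 0.06 rad and linear speed of cover below 0.02 m/s); the robot touches nothing.
It fails at once if the finger is raised off the row (hand more than about 35 mm above its sweeping height) while some rockers are off and others still on (value of joint any of rocker0, rocker1, rocker2, rocker3 below -0.15 rad and value of joint any of rocker0, rocker1, rocker2, rocker3 above -0.15 rad and z of the grasp point in the frame of bank_seat above 0.065 m).
It fails at once if the toothbrush cup is tipped or shifted by more than 40 mm (angle between cup's own z axis and vertical above 0.35 rad or distance of cup from where it was at the start of the episode above 0.04 m).
It fails at once if the drain plug is shifted by more than 40 mm (distance of plug from where it was at the start of the episode above 0.04 m).
It fails at once if the hanger hook is shifted by more than 40 mm (distance of hanger from where it was at the start of the episode above 0.04 m).
Of nailbrush, soapcase, pumice, shampoo only 2 to 4 are there at a start; the rules pass over those that are not, and their reading is None.
At some moment in a run one of nailbrush, soapcase, pumice may be knocked a few centimetres aside while the robot is not near it.
It also fails if it takes over 208 s, if anything falls off the work surface, if the arm or the gripper's body presses on something with over 40 N, if the wrist force passes 120 N, or if a joint passes its speed limit or range.

ROBOT

A 6-joint arm with a two-finger parallel gripper is mounted at the origin on the work surface. World frame = base frame: x ahead of the robot, y to its left, z up, the work surface at z = 0. Lengths are in m, angles in rad, forces in N, time in s.
With the tool pointing down it reaches from about 0.35 to 0.725 m from the base axis. Payload 6 kg.
Tool frame: the origin (TCP) lies midway between the tips of the shut fingers; the grasp point (between the pads) lies 19 mm behind it; z points along the fingers, y is the direction in which the jaws open and shut (so a half turn about z gives the same grasp; the last joint's range is limited). The gripper opens to 85 mm and grips with 20 to 120 N. Pads are 22 mm wide; open, the fingers measure 114 mm over their backs; the gripper's body (76 mm by 85 mm) begins 54 mm behind the grasp point. The pads swing forward as they close: fully open they stand 13 mm farther back than shut.
Start: joints at [-0.9, 0.04, 0.085, 0, -1.615, -0.334], TCP at [0.198, -0.566, 0.231] pointing down, gripper open.
Joint ranges: [-2.56, 2.56], [-1.29, 2.01], [-1.08, 1.49], [-3.29, 1.98], [-2.81, -0.18], [-2.99, 2.99]. Speed limits (rad/s): [2.57, 2.57, 3.01, 3.14, 3.14, 3.14].

INTERFACE

Orientations are given as a unit quaternion [w, x, y, z].
In Python, from bench import status, read_camera, robot gives the robot as it stands.
- The arm moves only by the tool servo_tool, never from a script. Its argument "series" is a list of rows, each an object of numbers: "x", "y", "z": the shift along the tool's x, y, z in mm; "rx", "ry", "rz": the turn, a rotation vector about the tool's x, y, z in degrees; "jaw": the finger opening in mm, from 0 to 85.4. A call has 1 to 8 rows; each row shifts and turns the commanded pose from where the row before left it, along the tool's axes as they then stand; what a row does not reach is not made up. A row lasts 1/10 s, in which the tool goes at most 50 mm and 8.59 degrees, less where a joint would pass 70% of its speed; a pose out of reach is approached as far as the arm can. A call is refused whole if a number of a shift passes 50 or a number of a turn 8.59, either way. A call with a gripper value outside its range is refused whole. The fingers move at their own pace and stop on an object; "newtons" is the grip in N (left out, the last holds). Time passes only in rows, so rows that do not move let the fingers close. It gives the time, the measured TCP pose, the force and the opening at its end, in the units of the state.
- status.sense(): the state, without advancing time (a new reading comes with each control period).
- read_camera(name): name is "scene" or "top" or "wrist"; returns a dict with "pixels" (384x512x3 uint8, blue, green, red), "range_z" (384x512 float32, m along the optical axis (not along the pixel's ray), 0 where there is no reading), "vertical_fov" (degrees; the focal length in pixels is half the picture's height over the tangent of half this angle, whatever the lens; pixels are square), "cx", "cy" (the principal point, pixels), "R" (3x3) and "t" (3): a world point X has camera coordinates R X + t. Camera axes: x right, y down, z forward; pixel columns grow to the right and rows downward; lengths in m; the calibration is good to about 2 mm. The wrist camera is an equidistant fisheye: a pixel r from the principal point sees the ray r / f radians off the axis. A picture is of the moment at which its call begins.
- robot.finish_job(): hands the job in, once; it reports no verdict.
The state is a dict: "t": time; "joints": joint angles; "dq": joint speeds; "tau": joint torques, N m; "position": TCP position; "eef_rot": TCP orientation; "wrist_force": force on the tool from outside, world axes, zero at the start; "wrist_torque": the same for the moment, N m; "gripper_width": finger opening in m.
Only numpy, scipy, OpenCV 4.12 (cv2) and the standard library are available. Lean on these libraries where they do the work, as an engineer would, in place of code of your own. Each camera call takes 0.05 s, during which the arm holds its last target.

## Working session

There is one attempt and no reset: what is moved stays moved. The work goes in short steps, Python scripts to look and compute and a tool call to move; the robot and the scene stay as the last step left them, time stands still between calls to the robot, and variables do not carry over. Pictures are saved under pics/ and viewed, and the job is handed in when it is done.

Besides the shell and the picture viewer there is one more tool, called after "Request:" as name(argument=value, ...) on one line, values as JSON. servo_tool: Moves the arm, as the interface text tells. Its arguments: {"type":"object","properties":{"series":{"type":"array","items":{"type":"object","properties":{"x":{"type":"number"},"y":{"type":"number"},"z":{"type":"number"},"rx":{"type":"number"},"ry":{"type":"number"},"rz":{"type":"number"},"jaw":{"type":"number"}}}},"newtons":{"type":"number"}},"required":["series"]}

```bash
mkdir -p pics; ls; cat > h.py <<'E'
import numpy as np, cv2, sys
sys.path.insert(0,'.')
from bench import status, read_camera, robot
def snap(name,fn=None):
    c=read_camera(name)
    if fn: cv2.imwrite('pics/'+fn,c['pixels'])
    np.savez('pics/%s.npz'%(fn or name),**{k:np.array(v) for k,v in c.items()})
    return c
def cloud(c):
    f=192/np.tan(np.radians(c['vertical_fov'])/2)
    v,u=np.mgrid[0:384,0:512]
    z=c['range_z']
    P=np.stack([(u-c['cx'])/f*z,(v-c['cy'])/f*z,z],-1)
    return (P-np.array(c['t']))@np.array(c['R'])
def st():
    s=status.sense()
    print({k:(np.round(v,4).tolist() if not isinstance(v,float) else round(v,4)) for k,v in s.items()})
    return s
E
python3 - <<'E'
from h import *
st()
for n in ['scene','top','wrist']:
    c=snap(n,n+'0.png'); print(n,c['vertical_fov'],c['cx'],c['cy'],c['R'],c['t'])
st()
E
```

```text
pics
{'t': 0.0, 'joints': [-0.9003, 0.0409, 0.0838, -0.0005, -1.6155, -0.3337], 'dq': [-0.0, -0.0, -0.0014, -0.0009, 0.0006, 0.003], 'tau': [0.0009, -36.8199, 34.742, 6.9324, -0.0055, 0.0], 'position': [0.1982, -0.566, 0.2303], 'eef_rot': [-0.0002, -0.1676, 0.9859, 0.0009], 'wrist_force': [-0.2476, 0.3391, -0.3331], 'wrist_torque': [0.0543, -0.0207, -0.0267], 'gripper_width': 0.0853}
scene 50.276183838421126 259.5497737145526 190.30126624569144 [[ 0.1555361   0.98771364 -0.0151755 ]
 [ 0.72860429 -0.1250805  -0.67341715]
 [-0.66704146  0.09368374 -0.73910693]] [-0.0554379  -0.36115101  1.5546518 ]
top 44.50017983270003 257.90297701071233 190.31786087348647 [[ 0.01473807 -0.9998609  -0.00780853]
 [-0.99632095 -0.01402563 -0.08454496]
 [ 0.08442368  0.00902583 -0.99638907]] [-0.06756124  0.63428715  1.23890976]
wrist 65.70646984690485 255.93982491947932 191.4932033614468 [[-0.33064494  0.94374917  0.00338191]
 [ 0.89834626  0.3136357   0.30758193]
 [ 0.2892195   0.10473854 -0.95151559]] [ 0.59863464 -0.0409364   0.37983762]
{'t': 0.15, 'joints': [-0.9003, 0.0407, 0.084, -0.0003, -1.6155, -0.3337], 'dq': [-0.0003, -0.0033, 0.0022, 0.0017, 0.0007, -0.0012], 'tau': [-0.0017, -36.8618, 34.7695, 6.9364, -0.0044, -0.0], 'position': [0.1982, -0.566, 0.2305], 'eef_rot': [-0.0002, -0.1676, 0.9859, 0.0006], 'wrist_force': [0.2455, 0.7439, -0.531], 'wrist_torque': [0.0151, 0.019, 0.0416], 'gripper_width': 0.0855}
```

View pics/scene0.png

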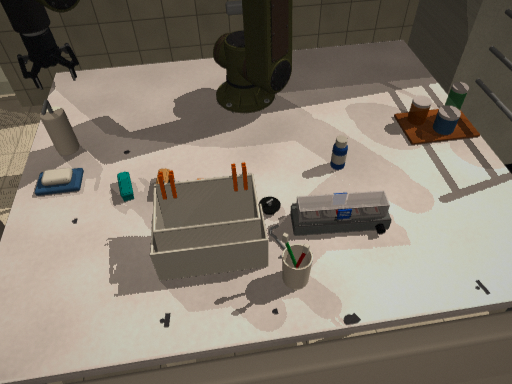

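View pics/top0.png

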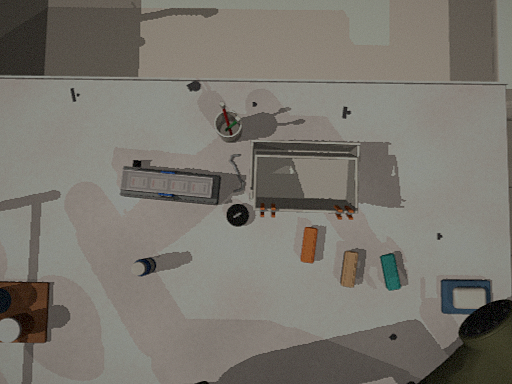

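View pics/wrist0.png

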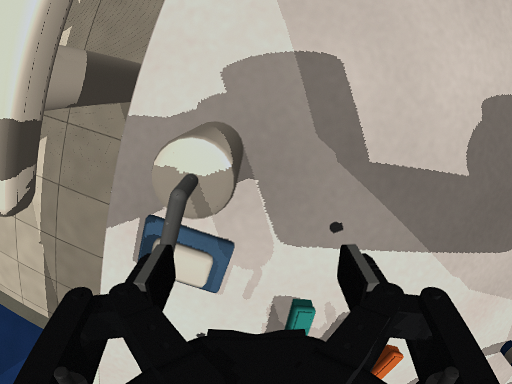

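```bash
python3 - <<'E'
from h import *
im=cv2.imread('pics/top0.png')
cv2.imwrite('pics/top0a.png',cv2.resize(im[130:300,110:300],None,fx=4,fy=3.5,interpolation=cv2.INTER_CUBIC)[:600])
cv2.imwrite('pics/top0b.png',cv2.resize(im[130:300,235:415],None,fx=4,fy=3.5,interpolation=cv2.INTER_CUBIC))
E
```

```text
(no output)
```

View pics/top0a.png

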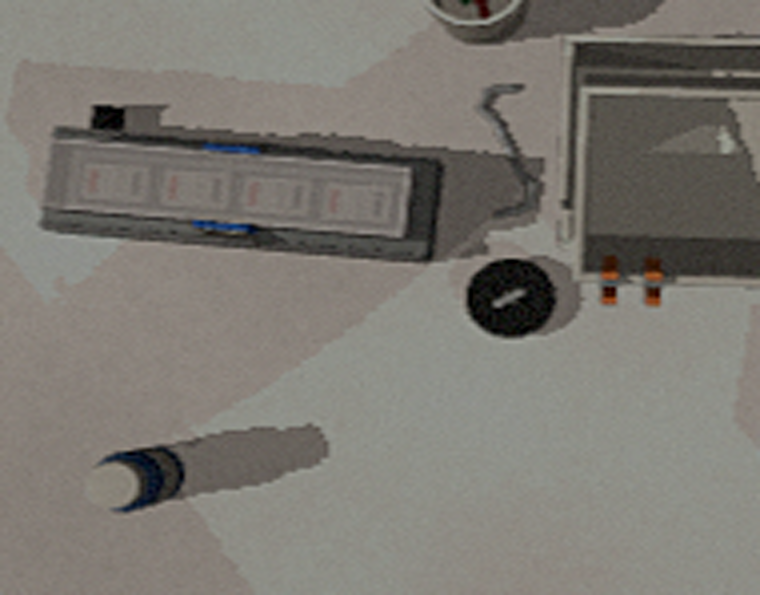

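View pics/top0b.png

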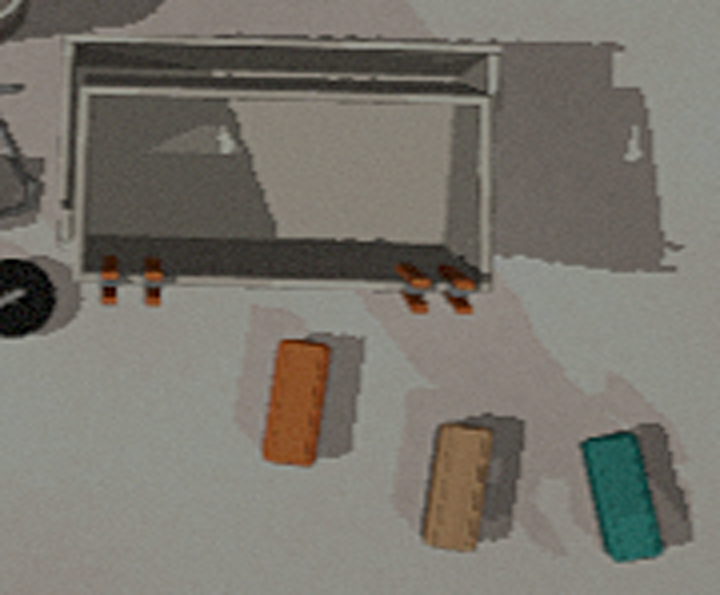

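```bash
cat >> h.py <<'E'
def load(fn):
    d=np.load('pics/%s.npz'%fn); return {k:(d[k] if d[k].ndim else float(d[k])) for k in d.files}
def at(P,u,v,r=1):
    q=P[v-r:v+r+1,u-r:u+r+1].reshape(-1,3); return np.round(np.median(q,0),4)
E
python3 - <<'E'
from h import *
c=load('top0.png'); P=cloud(c)
for n,(u,v) in dict(shelf=(200,240),brush=(349,262),brush2=(349,280),cap=(139,268),plug=(237,215),boxL=(125,170),boxR=(217,185),cupL=(220,128),cradleback=(300,143),binback=(300,156),binfront=(300,210),floor=(320,185),tabU=(167,172),tabL=(165,195),rocker=(158,183)).items(): print(n,at(P,u,v))
np.save('pics/P.npy',P)
# fits: by height masks
def rect(m,n):
    q=P[m]; 
    r=cv2.minAreaRect(q[:,:2].astype(np.float32)*1000); print(n,len(q),r, q[:,2].min(),q[:,2].max(),np.median(q[:,2]))
v,u=np.mgrid[0:384,0:512]
reg=lambda a,b,c_,d:(u>a)&(u<b)&(v>c_)&(v<d)
rect(reg(335,362,245,292)&(P[...,2]>.02),'brush')
rect(reg(120,165,250,285)&(P[...,2]>.1),'cap')
rect(reg(120,165,250,285)&(P[...,2]>.02),'bottle')
rect(reg(112,224,155,210)&(P[...,2]>.025),'box')
rect(reg(112,224,155,210)&(P[...,2]>.08),'covertop')
rect(reg(222,255,200,232)&(P[...,2]>.02),'plug')
rect(reg(225,250,145,200)&(P[...,2]>.003),'hook')
rect(reg(210,245,105,145)&(P[...,2]>.08),'cup')
rect(reg(245,365,135,220)&(P[...,2]>.09),'bin')
hsv=cv2.cvtColor(c['pixels'],cv2.COLOR_BGR2HSV)
bl=(hsv[...,0]>105)&(hsv[...,0]<125)&(hsv[...,1]>150)&reg(112,224,155,210)
print(np.round(np.c_[u[bl],v[bl],P[bl]],3))
E
```

```text
shelf [ 0.499   0.0983 -0.0012]
brush [ 0.4477 -0.3024  0.0344]
brush2 [ 0.4012 -0.3014  0.0372]
cap [0.43   0.234  0.1094]
plug [ 0.5674 -0.0037  0.036 ]
boxL [0.678  0.2866 0.0857]
boxR [0.6469 0.0511 0.0392]
cupL [0.8083 0.0494 0.0089]
cradleback [ 0.7493 -0.1635  0.1166]
binback [ 0.711  -0.1619  0.1453]
binfront [ 0.5777 -0.1611  0.1636]
floor [ 0.6517 -0.2254  0.0285]
tabU [0.6744 0.1785 0.084 ]
tabL [0.6148 0.182  0.0851]
rocker [0.6451 0.1982 0.0891]
brush 502 ((453.5074768066406, -190.6350555419922), (267.6134338378906, 95.70845794677734), 77.89570617675781) 0.021914899051090796 1.2875343645376023 0.03462471350856225
cap 159 ((479.33770751953125, 92.40956115722656), (32.21400833129883, 338.715087890625), 19.07900047302246) 0.1020086055758106 1.2875343645376023 0.1103419175284343
bottle 335 ((485.8331604003906, 95.15450286865234), (43.68994903564453, 337.9551696777344), 21.818296432495117) 0.020177483825596653 1.2875343645376023 0.09459639538753346
box 3036 ((629.8434448242188, 113.10303497314453), (402.2618408203125, 115.12415313720703), 76.95112609863281) 0.0252060611836046
[... 2500 characters left out ...]
6.17e-01 1.79e-01 8.80e-02]
 [1.66e+02 1.94e+02 6.17e-01 1.78e-01 8.40e-02]
 [1.67e+02 1.94e+02 6.17e-01 1.74e-01 8.70e-02]
 [1.68e+02 1.94e+02 6.18e-01 1.72e-01 8.50e-02]
 [1.69e+02 1.94e+02 6.18e-01 1.70e-01 8.20e-02]
 [1.70e+02 1.94e+02 6.17e-01 1.67e-01 8.70e-02]
 [1.71e+02 1.94e+02 6.18e-01 1.65e-01 8.50e-02]
 [1.72e+02 1.94e+02 6.21e-01 1.71e-01 4.00e-02]
 [1.67e+02 1.95e+02 6.15e-01 1.76e-01 8.10e-02]
 [1.69e+02 1.95e+02 6.15e-01 1.69e-01 8.60e-02]
 [1.70e+02 1.95e+02 6.15e-01 1.68e-01 8.20e-02]
 [1.71e+02 1.95e+02 6.15e-01 1.64e-01 8.50e-02]
 [1.72e+02 1.95e+02 6.16e-01 1.65e-01 7.10e-02]
 [1.73e+02 1.95e+02 6.17e-01 1.63e-01 6.40e-02]
 [1.72e+02 1.96e+02 6.13e-01 1.65e-01 7.00e-02]]
```

```bash
cat > fit.py <<'E'
from h import *
c=load(sys.argv[1] if len(sys.argv)>1 else 'top0.png'); P=cloud(c)
ok=c['range_z']>0
def rect(m,n):
    q=P[m&ok]
    q=q[np.linalg.norm(q[:,:2]-np.median(q[:,:2],0),axis=1)<.2]
    (x,y),(w,h),a=cv2.minAreaRect(q[:,:2].astype(np.float32)*1000)
    print(n,len(q),'c',round(x,1),round(y,1),'size',round(w,1),round(h,1),'ang',round(a,2),'mean',np.round(q.mean(0)*1000,1),'z',np.round(np.percentile(q[:,2],[5,50,95])*1000,1))
v,u=np.mgrid[0:384,0:512]
reg=lambda a,b,c_,d:(u>a)&(u<b)&(v>c_)&(v<d)
Z=P[...,2]
if __name__=='__main__':
    rect(reg(335,362,245,292)&(Z>.025)&(Z<.05),'brush')
    rect(reg(120,165,250,285)&(Z>.1)&(Z<.12),'cap')
    rect(reg(120,165,250,285)&(Z>.02)&(Z<.12),'bottle')
    rect(reg(112,224,155,210)&(Z>.025)&(Z<.1),'box+')
    rect(reg(112,224,155,210)&(Z>.03)&(Z<.055),'box')
    rect(reg(112,224,155,210)&(Z>.08)&(Z<.1),'covertop')
    rect(reg(222,255,200,232)&(Z>.02)&(Z<.05),'plug')
    rect(reg(225,250,145,200)&(Z>.003)&(Z<.03),'hook')
    rect(reg(210,245,105,145)&(Z>.09)&(Z<.11),'cup')
    rect(reg(245,365,135,220)&(Z>.09)&(Z<.3),'bin')
    rect(reg(270,340,175,190)&(Z<.1)&ok,'floor')
    for vv in range(140,216,2): print(vv,np.round(P[vv,320]*1000,0),end=';')
E
python3 fit.py
```

```text
brush 489 c 429.7 -302.4 size 36.7 94.4 ang 82.49 mean [ 429.9 -301.2   34.4] z [28.2 34.6 40. ]
cap 151 c 428.8 237.4 size 32.3 31.5 ang 67.2 mean [429.2 237.  109.9] z [105.  110.3 113.5]
bottle 327 c 430.4 234.5 size 43.0 37.9 ang 29.1 mean [431.3 230.5  87.5] z [ 35.6  91.  112.9]
box+ 3007 c 655.0 177.8 size 260.6 100.3 ang 85.19 mean [642.9 173.9  71.8] z [36.9 86.  91.3]
box 945 c 654.6 177.9 size 260.6 99.3 ang 85.19 mean [638.7 163.9  41.7] z [34.5 41.2 50.5]
covertop 1910 c 645.6 179.2 size 237.8 62.1 ang 87.93 mean [645.1 178.9  87.9] z [84.  87.9 92. ]
plug 213 c 569.1 -1.9 size 57.6 58.9 ang 68.05 mean [567.8  -2.3  23.4] z [20.2 21.8 35.8]
hook 252 c 686.1 -1.4 size 147.5 63.8 ang 1.21 mean [681.3   2.3   5.9] z [ 3.1  4.7 10.8]
cup 167 c 800.1 21.9 size 69.2 70.9 ang 20.05 mean [801.1  22.9  98.9] z [ 92.4  99.5 104.5]
bin 2544 c 656.7 -174.2 size 275.8 197.2 ang 89.17 mean [ 655.8 -183.1  133.7] z [ 95.3 133.8 178.1]
floor 963 c 657.7 -185.0 size 35.2 183.6 ang 0.82 mean [ 657.7 -184.9   30.8] z [24.3 31.  36.8]
140 [ 781. -229.   -3.];142 [ 752. -214.  115.];144 [ 74
[... 156 characters left out ...]
5.];158 [ 707. -211.  146.];160 [ 717. -223.   46.];162 [ 712. -223.   46.];164 [ 707. -223.   44.];166 [ 701. -223.   44.];168 [ 697. -224.   37.];170 [ 691. -224.   39.];172 [ 686. -224.   38.];174 [ 680. -224.   41.];176 [ 675. -224.   40.];178 [ 671. -225.   30.];180 [ 664. -224.   39.];182 [ 660. -225.   30.];184 [ 654. -225.   28.];186 [ 649. -225.   29.];188 [ 644. -226.   26.];190 [ 639. -226.   25.];192 [ 633. -226.   26.];194 [ 628. -226.   21.];196 [ 622. -226.   23.];198 [ 617. -226.   22.];200 [ 611. -225.   35.];202 [ 604. -221.   67.];204 [ 597. -218.   88.];206 [ 591. -215.  112.];208 [ 585. -212.  137.];210 [ 578. -209.  164.];212 [ 574. -209.  164.];214 [ 575. -229.   -2.];
```

```bash
cat > plan.py <<'E'
import numpy as np
from scipy.spatial.transform import Rotation as Ro
# print total delta in tool axes, from current state to target world pos (m) and heading of tool y (deg)
def delta(target,head=None):
    from bench import status
    s=status.sense(); w,x,y,z=s['eef_rot']; R=Ro.from_quat([x,y,z,w])
    p=np.array(s['position']); M=R.as_matrix(); h=np.degrees(np.arctan2(M[1,1],M[0,1]))
    print('t',round(s['t'],2),'pos',p.round(4),'heady',round(h,2),'tilt z',M[:,2].round(4),'F',np.round(s['wrist_force'],1),'w',round(s['gripper_width'],4))
    hd=h if head is None else head
    T=np.array([[-0,0,0]])
    a=np.radians(hd); yv=np.array([np.cos(a),np.sin(a),0]); zv=np.array([0,0,-1.]); xv=np.cross(yv,zv)
    N=np.c_[xv,yv,zv]
    rv=np.degrees((R.inv()*Ro.from_matrix(N)).as_rotvec())
    print('rot (tool, deg)',rv.round(2),' shift AFTER rotating (mm)',((np.array(target)-p)@N*1000).round(1),' shift in current axes',((np.array(target)-p)@M*1000).round(1))
E
python3 - <<'E'
from fit import *
m=reg(112,224,155,210)&(Z>.08)&(Z<.1)&ok
q=P[m]; q=q[np.linalg.norm(q[:,:2]-np.median(q[:,:2],0),axis=1)<.2]
c0=q.mean(0); U=np.linalg.svd(q[:,:2]-c0[:2],full_matrices=False)[2]; print(c0,U)
# refine: end-edge robust; 
ax=U[0]*np.sign(U[0][1]); px=np.array([ax[1],-ax[0]])
a=(q[:,:2]-c0[:2])@ax; b=(q[:,:2]-c0[:2])@px
print(np.degrees(np.arctan2(ax[1],ax[0])),np.percentile(a,[.5,50,99.5]),np.percentile(b,[.5,50,99.5]))
for lo in np.arange(-.12,.12,.02):
    s=(a>lo)&(a<lo+.02); print(round(lo,2),s.sum(),np.percentile(b[s],[3,50,97]).round(4))
from plan import delta
delta([.6455,.179,.2],174.5)
E
```

```text
[0.64508054 0.1788535  0.08792702] [[-0.0807258  -0.99673635]
 [ 0.99673635 -0.0807258 ]]
85.3697142141337 [-0.1169333  -0.00033853  0.11751022] [-2.93348438e-02 -7.06428917e-05  2.94656654e-02]
-0.12 145 [-0.025   0.0001  0.0242]
-0.1 155 [-0.0243  0.0001  0.0246]
-0.08 159 [-0.024  -0.0001  0.0253]
-0.06 155 [-0.0247 -0.0002  0.0239]
-0.04 159 [-0.0248  0.0001  0.0241]
-0.02 185 [-0.0289 -0.0002  0.0295]
0.0 186 [-0.0291 -0.0005  0.0287]
0.02 151 [-0.0243  0.      0.0244]
0.04 160 [-0.0246 -0.0002  0.0243]
0.06 153 [-0.0241  0.0011  0.0247]
0.08 154 [-0.0243  0.0002  0.0251]
0.1 147 [-0.025  -0.0004  0.0244]
t 0.15 pos [ 0.1982 -0.566   0.2305] heady 109.3 tilt z [-6.0e-04  1.2e-03 -1.0e+00] F [ 0.2  0.7 -0.5] w 0.0855
rot (tool, deg) [ 7.00e-02  4.00e-02 -6.52e+01]  shift AFTER rotating (mm) [-784.5 -373.8   30.5]  shift in current axes [-668.4  555.3   31.2]
```

Request:
servo_tool(series=[{"rz": -8.25},{"rz": -8.25},{"rz": -8.25},{"rz": -8.25},{"rz": -8.25},{"rz": -8.25},{"rz": -8.25},{"rz": -8.25}])

```text
invalid input at $.series[0]: expected keys x, y, z, rx, ry, rz, jaw
```

```bash
python3 -c "
from plan import delta
delta([.6451,.1789,.19],175.37)"
```

```text
t 0.15 pos [ 0.1982 -0.566   0.2305] heady 109.3 tilt z [-6.0e-04  1.2e-03 -1.0e+00] F [ 0.2  0.7 -0.5] w 0.0855
rot (tool, deg) [ 7.000e-02  4.000e-02 -6.607e+01]  shift AFTER rotating (mm) [-778.6 -385.3   40.5]  shift in current axes [-667.9  555.3   41.2]
```

All keys are required.

Request:
servo_tool(series=[{"x": 0,"y": 0,"z": 0,"rx": 0,"ry": 0,"rz": -8.25,"jaw": 85},{"x": 0,"y": 0,"z": 0,"rx": 0,"ry": 0,"rz": -8.25,"jaw": 85},{"x": 0,"y": 0,"z": 0,"rx": 0,"ry": 0,"rz": -8.25,"jaw": 85},{"x": 0,"y": 0,"z": 0,"rx": 0,"ry": 0,"rz": -8.25,"jaw": 85},{"x": 0,"y": 0,"z": 0,"rx": 0,"ry": 0,"rz": -8.25,"jaw": 85},{"x": 0,"y": 0,"z": 0,"rx": 0,"ry": 0,"rz": -8.25,"jaw": 85},{"x": 0,"y": 0,"z": 0,"rx": 0,"ry": 0,"rz": -8.25,"jaw": 85},{"x": 0,"y": 0,"z": 0,"rx": 0,"ry": 0,"rz": -8.25,"jaw": 85}])

```text
t: 0.95
position: [0.1983, -0.5661, 0.2308]
eef_rot: [0.0, -0.68, 0.733, 0.0]
wrist_force: [-0.8, 0.4, 0.7]
gripper_width: 0.0851
```

```bash
python3 -c "
from plan import delta
delta([.6451,.1789,.19],175.37)"
```

```text
t 0.95 pos [ 0.1983 -0.5661  0.2308] heady 175.64 tilt z [-3.e-04  8.e-04 -1.e+00] F [-0.8  0.4  0.7] w 0.0851
rot (tool, deg) [0.02 0.04 0.27]  shift AFTER rotating (mm) [-778.6 -385.2   40.8]  shift in current axes [-776.8 -388.9   41.2]
```

Request:
servo_tool(series=[{"x": -39,"y": -19.5,"z": 0,"rx": 0,"ry": 0,"rz": 0,"jaw": 85},{"x": -39,"y": -19.5,"z": 0,"rx": 0,"ry": 0,"rz": 0,"jaw": 85},{"x": -39,"y": -19.5,"z": 0,"rx": 0,"ry": 0,"rz": 0,"jaw": 85},{"x": -39,"y": -19.5,"z": 0,"rx": 0,"ry": 0,"rz": 0,"jaw": 85},{"x": -39,"y": -19.5,"z": 0,"rx": 0,"ry": 0,"rz": 0,"jaw": 85},{"x": -39,"y": -19.5,"z": 0,"rx": 0,"ry": 0,"rz": 0,"jaw": 85},{"x": -39,"y": -19.5,"z": 0,"rx": 0,"ry": 0,"rz": 0,"jaw": 85},{"x": -39,"y": -19.5,"z": 0,"rx": 0,"ry": 0,"rz": 0,"jaw": 85}])

```text
t: 1.75
position: [0.3798, -0.2664, 0.2312]
eef_rot: [0.0, -0.677, 0.736, -0.0]
wrist_force: [1.5, -0.2, 0.6]
gripper_width: 0.0852
```

Request:
servo_tool(series=[{"x": -39,"y": -19.5,"z": 0,"rx": 0,"ry": 0,"rz": 0,"jaw": 85},{"x": -39,"y": -19.5,"z": 0,"rx": 0,"ry": 0,"rz": 0,"jaw": 85},{"x": -39,"y": -19.5,"z": 0,"rx": 0,"ry": 0,"rz": 0,"jaw": 85},{"x": -39,"y": -19.5,"z": 0,"rx": 0,"ry": 0,"rz": 0,"jaw": 85},{"x": -39,"y": -19.5,"z": 0,"rx": 0,"ry": 0,"rz": 0,"jaw": 85},{"x": -39,"y": -19.5,"z": 0,"rx": 0,"ry": 0,"rz": 0,"jaw": 85},{"x": -39,"y": -19.5,"z": 0,"rx": 0,"ry": 0,"rz": 0,"jaw": 85},{"x": -39,"y": -19.5,"z": 0,"rx": 0,"ry": 0,"rz": 0,"jaw": 85}])

```text
t: 2.55
position: [0.5609, 0.0319, 0.2311]
eef_rot: [-0.0, -0.678, 0.735, 0.0]
wrist_force: [1.0, -0.8, 0.3]
gripper_width: 0.0851
```

Request:
servo_tool(series=[{"x": -39,"y": -19.5,"z": 0,"rx": 0,"ry": 0,"rz": 0,"jaw": 85},{"x": -39,"y": -19.5,"z": 0,"rx": 0,"ry": 0,"rz": 0,"jaw": 85},{"x": 0,"y": 0,"z": 0,"rx": 0,"ry": 0,"rz": 0,"jaw": 85}])

```text
t: 2.85
position: [0.6065, 0.1085, 0.228]
eef_rot: [-0.002, -0.679, 0.734, 0.001]
wrist_force: [-0.9, -1.4, -0.8]
gripper_width: 0.0851
```

```bash
python3 -c "
from h import *
snap('wrist','wrist1.png'); snap('top','top1.png')
from plan import delta
delta([.6451,.1789,.062],175.37)"
```

```text
t 2.95 pos [0.6056 0.1054 0.2299] heady 175.37 tilt z [-0.0023 -0.001  -1.    ] F [-0.5 -0.5  0.7] w 0.085
rot (tool, deg) [ 0.12 -0.07  0.  ]  shift AFTER rotating (mm) [-76.5 -33.4 167.9]  shift in current axes [-76.7 -33.8 167.8]
```

View pics/wrist1.png

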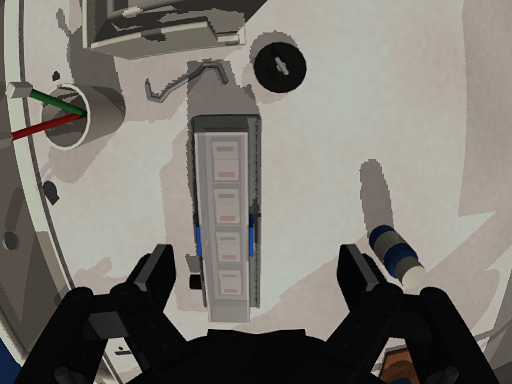

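View pics/top1.png

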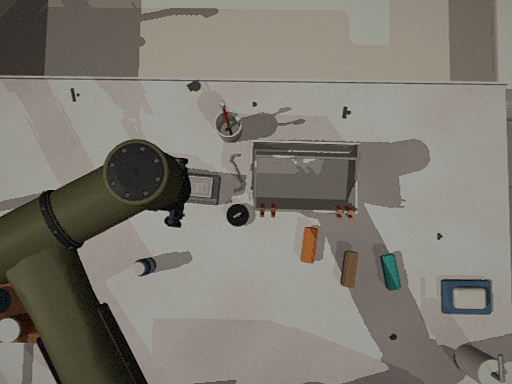

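```bash
cat >> h.py <<'E'
def wcloud(c):
    f=192/np.tan(np.radians(c['vertical_fov'])/2)
    v,u=np.mgrid[0:384,0:512]; dx=u-c['cx']; dy=v-c['cy']; r=np.hypot(dx,dy)+1e-9; th=r/f
    z=c['range_z']; k=np.tan(th)/r
    P=np.stack([dx*k*z,dy*k*z,z],-1)
    return (P-np.array(c['t']))@np.array(c['R'])
E
python3 - <<'E'
from h import *
c=load('wrist1.png'); P=wcloud(c); ok=c['range_z']>0
hsv=cv2.cvtColor(c['pixels'],cv2.COLOR_BGR2HSV); v,u=np.mgrid[0:384,0:512]
bl=(hsv[...,0]>105)&(hsv[...,0]<125)&(hsv[...,1]>150)&ok&(u>180)&(u<270)&(v>200)&(v<270)
for s in (u<225,u>225):
    q=P[bl&s]; print(len(q),q.mean(0).round(4),q.min(0).round(3),q.max(0).round(3))
m=(u>190)&(u<262)&(v>125)&(v<330)&ok&(P[...,2]>.08)&(P[...,2]<.1)
q=P[m]; print(len(q),q.mean(0)); (x,y),(w,h),a=cv2.minAreaRect(q[:,:2].astype(np.float32)*1000); print(x,y,w,h,a)
m=(u>185)&(u<265)&(v>110)&(v<330)&ok&(P[...,2]>.03)&(P[...,2]<.055)
q=P[m]; (x,y),(w,h),a=cv2.minAreaRect(q[:,:2].astype(np.float32)*1000); print(x,y,w,h,a)
E
```

```text
112 [0.6748 0.1727 0.0842] [0.672 0.156 0.056] [0.684 0.192 0.087]
166 [0.6176 0.1731 0.0783] [0.615 0.161 0.039] [0.621 0.196 0.086]
9611 [0.64464603 0.15912655 0.08712176]
646.2742919921875 177.36636352539062 238.4192352294922 61.64545440673828 83.80647277832031
656.3076782226562 174.72398376464844 260.3711853027344 98.83101654052734 85.23491668701172
```

Request:
servo_tool(series=[{"x": -38,"y": -17,"z": 0,"rx": 0,"ry": 0,"rz": 0,"jaw": 85},{"x": -38.5,"y": -16.5,"z": 20,"rx": 0,"ry": 0,"rz": 0,"jaw": 85},{"x": 0,"y": 0,"z": 35,"rx": 0,"ry": 0,"rz": 0,"jaw": 85},{"x": 0,"y": 0,"z": 35,"rx": 0,"ry": 0,"rz": 0,"jaw": 85},{"x": 0,"y": 0,"z": 30,"rx": 0,"ry": 0,"rz": 0,"jaw": 85},{"x": 0,"y": 0,"z": 0,"rx": 0,"ry": 0,"rz": 0,"jaw": 85},{"x": 0,"y": 0,"z": 0,"rx": 0,"ry": 0,"rz": 0,"jaw": 85}])

```text
t: 3.65
position: [0.6455, 0.1771, 0.1127]
eef_rot: [0.0, -0.677, 0.736, -0.0]
wrist_force: [0.6, -0.2, 1.1]
gripper_width: 0.085
```

```bash
python3 -c "
from h import *
snap('wrist','wrist2.png')
from plan import delta
delta([.6451,.1789,.062],175.37)"
```

```text
t 3.7 pos [0.6462 0.1775 0.1142] heady 175.27 tilt z [ 3.3e-03  6.0e-04 -1.0e+00] F [-0.5  0.6  1.4] w 0.0851
rot (tool, deg) [-0.19  0.05 -0.1 ]  shift AFTER rotating (mm) [-1.3  1.3 52.2]  shift in current axes [-1.2  1.4 52.2]
```

View pics/wrist2.png

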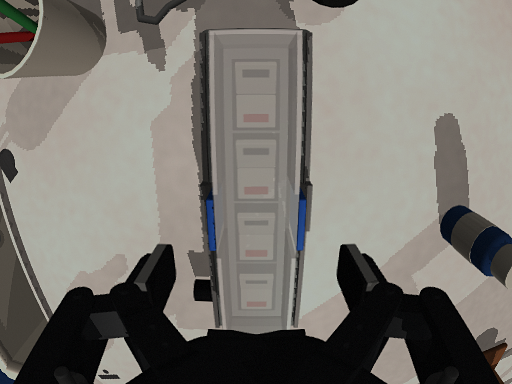

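Request:
servo_tool(series=[{"x": -1,"y": 1,"z": 25,"rx": 0,"ry": 0,"rz": 0,"jaw": 85},{"x": 0,"y": 0,"z": 25,"rx": 0,"ry": 0,"rz": 0,"jaw": 85},{"x": 0,"y": 0,"z": 2,"rx": 0,"ry": 0,"rz": 0,"jaw": 85},{"x": 0,"y": 0,"z": 0,"rx": 0,"ry": 0,"rz": 0,"jaw": 85}])

```text
t: 4.1
position: [0.6452, 0.1791, 0.0614]
eef_rot: [0.001, -0.677, 0.736, -0.001]
wrist_force: [-1.1, -0.0, 0.8]
gripper_width: 0.0848
```

```bash
python3 -c "
from h import *
snap('wrist','wrist3.png')
from plan import delta
delta([.6451,.1789,.062],175.37)"
```

```text
t 4.15 pos [0.6456 0.1793 0.0622] heady 175.3 tilt z [ 3.4e-03  9.0e-04 -1.0e+00] F [ 0.1 -0.6 -0.2] w 0.0849
rot (tool, deg) [-0.19  0.07 -0.07]  shift AFTER rotating (mm) [0.5 0.5 0.2]  shift in current axes [0.5 0.5 0.2]
```

View pics/wrist3.png

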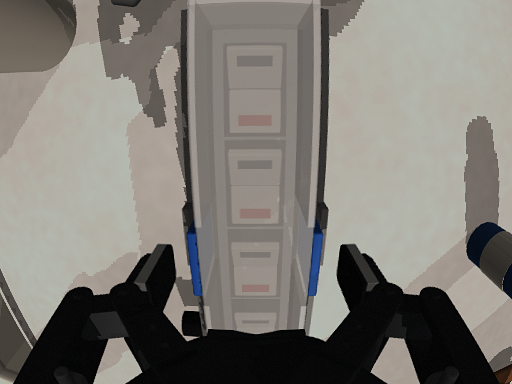

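Jaws straddle the blue tabs (at 195,260 and 317,260), centred. Close.

Request:
servo_tool(series=[{"x": 0,"y": 0,"z": 0,"rx": 0,"ry": 0,"rz": 0,"jaw": 45},{"x": 0,"y": 0,"z": 0,"rx": 0,"ry": 0,"rz": 0,"jaw": 45},{"x": 0,"y": 0,"z": 0,"rx": 0,"ry": 0,"rz": 0,"jaw": 45},{"x": 0,"y": 0,"z": 0,"rx": 0,"ry": 0,"rz": 0,"jaw": 45},{"x": 0,"y": 0,"z": 0,"rx": 0,"ry": 0,"rz": 0,"jaw": 45},{"x": 0,"y": 0,"z": 0,"rx": 0,"ry": 0,"rz": 0,"jaw": 45}], newtons=35)

```text
t: 4.75
position: [0.6457, 0.1795, 0.0615]
eef_rot: [0.002, -0.678, 0.735, -0.001]
wrist_force: [0.4, -0.0, 5.4]
gripper_width: 0.0511
```

```bash
python3 -c "
from h import *
snap('wrist','wrist4.png')
from plan import delta
delta([.6451,.1789,.062],175.37)"
```

```text
t 4.8 pos [0.6457 0.1795 0.0616] heady 175.31 tilt z [ 3.7e-03  9.0e-04 -1.0e+00] F [ 0.7 -0.2  6. ] w 0.0509
rot (tool, deg) [-0.21  0.07 -0.06]  shift AFTER rotating (mm) [ 0.6  0.5 -0.4]  shift in current axes [ 0.6  0.5 -0.4]
```

View pics/wrist4.png

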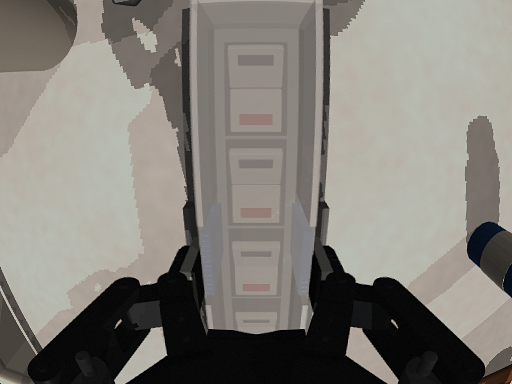

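Request:
servo_tool(series=[{"x": 0,"y": 0,"z": -8,"rx": 0,"ry": 0,"rz": 0,"jaw": 45},{"x": 0,"y": 0,"z": -15,"rx": 0,"ry": 0,"rz": 0,"jaw": 45},{"x": 0,"y": 0,"z": -25,"rx": 0,"ry": 0,"rz": 0,"jaw": 45},{"x": 0,"y": 0,"z": -30,"rx": 0,"ry": 0,"rz": 0,"jaw": 45},{"x": 0,"y": 0,"z": -22,"rx": 0,"ry": 0,"rz": 0,"jaw": 45},{"x": 0,"y": 0,"z": 0,"rx": 0,"ry": 0,"rz": 0,"jaw": 45},{"x": 0,"y": 0,"z": 0,"rx": 0,"ry": 0,"rz": 0,"jaw": 45},{"x": 0,"y": 0,"z": 0,"rx": 0,"ry": 0,"rz": 0,"jaw": 45}])

```text
t: 5.6
position: [0.6436, 0.1791, 0.1577]
eef_rot: [-0.001, -0.677, 0.736, 0.001]
wrist_force: [0.1, 0.2, -1.8]
gripper_width: 0.0503
```

```bash
python3 -c "
from h import *
snap('wrist','wrist5.png');snap('scene','scene5.png')
from plan import delta
delta([.49,.07,.022],175.37)"
```

```text
t 5.7 pos [0.6437 0.179  0.1576] heady 175.3 tilt z [-0.0027 -0.0011 -1.    ] F [ 0.6  1.  -2.5] w 0.0509
rot (tool, deg) [ 0.15 -0.07 -0.07]  shift AFTER rotating (mm) [121.  144.4 135.6]  shift in current axes [121.  143.9 136.1]
```

View pics/wrist5.png

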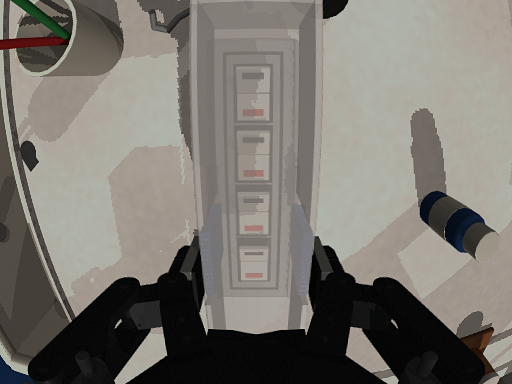

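View pics/scene5.png

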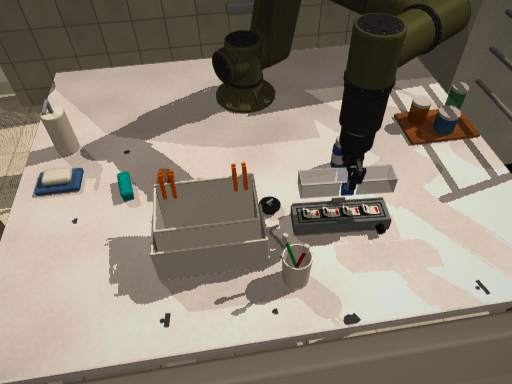

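Request:
servo_tool(series=[{"x": 31,"y": 36,"z": 0,"rx": 0,"ry": 0,"rz": 0,"jaw": 45},{"x": 32,"y": 36,"z": 0,"rx": 0,"ry": 0,"rz": 0,"jaw": 45},{"x": 32,"y": 36,"z": 0,"rx": 0,"ry": 0,"rz": 0,"jaw": 45},{"x": 31,"y": 36,"z": 25,"rx": 0,"ry": 0,"rz": 0,"jaw": 45},{"x": 0,"y": 0,"z": 40,"rx": 0,"ry": 0,"rz": 0,"jaw": 45},{"x": 0,"y": 0,"z": 35,"rx": 0,"ry": 0,"rz": 0,"jaw": 45},{"x": 0,"y": 0,"z": 20,"rx": 0,"ry": 0,"rz": 0,"jaw": 45},{"x": 0,"y": 0,"z": 0,"rx": 0,"ry": 0,"rz": 0,"jaw": 45}])

```text
t: 6.5
position: [0.4905, 0.0662, 0.037]
eef_rot: [-0.003, -0.677, 0.736, 0.001]
wrist_force: [-0.6, -0.1, -1.1]
gripper_width: 0.0509
```

```bash
python3 -c "
from plan import delta
delta([.49,.065,.0215],175.37)"
```

```text
t 6.5 pos [0.4905 0.0662 0.037 ] heady 175.27 tilt z [-0.0068 -0.0024 -1.    ] F [-0.6 -0.1 -1.1] w 0.0509
rot (tool, deg) [ 0.38 -0.17 -0.1 ]  shift AFTER rotating (mm) [ 1.3  0.4 15.5]  shift in current axes [ 1.2  0.3 15.5]
```

Request:
servo_tool(series=[{"x": 0,"y": 0,"z": 8,"rx": 0,"ry": 0,"rz": 0,"jaw": 45},{"x": 0,"y": 0,"z": 4,"rx": 0,"ry": 0,"rz": 0,"jaw": 45},{"x": 0,"y": 0,"z": 2,"rx": 0,"ry": 0,"rz": 0,"jaw": 45},{"x": 0,"y": 0,"z": 0,"rx": 0,"ry": 0,"rz": 0,"jaw": 45}])

```text
t: 6.9
position: [0.4934, 0.0675, 0.0274]
eef_rot: [0.0, -0.678, 0.735, -0.0]
wrist_force: [-0.6, 0.1, -1.7]
gripper_width: 0.0508
```

Request:
servo_tool(series=[{"x": 0,"y": 0,"z": 0,"rx": 0,"ry": 0,"rz": 0,"jaw": 85},{"x": 0,"y": 0,"z": 0,"rx": 0,"ry": 0,"rz": 0,"jaw": 85},{"x": 0,"y": 0,"z": 0,"rx": 0,"ry": 0,"rz": 0,"jaw": 85},{"x": 0,"y": 0,"z": 0,"rx": 0,"ry": 0,"rz": 0,"jaw": 85},{"x": 0,"y": 0,"z": 0,"rx": 0,"ry": 0,"rz": 0,"jaw": 85}])

```text
t: 7.4
position: [0.4933, 0.0674, 0.0273]
eef_rot: [0.0, -0.678, 0.736, -0.0]
wrist_force: [0.0, -0.2, -0.2]
gripper_width: 0.0851
```

Request:
servo_tool(series=[{"x": 0,"y": 0,"z": -30,"rx": 0,"ry": 0,"rz": 0,"jaw": 85},{"x": 0,"y": 0,"z": -40,"rx": 0,"ry": 0,"rz": 0,"jaw": 85},{"x": 0,"y": 0,"z": -40,"rx": 0,"ry": 0,"rz": 0,"jaw": 85},{"x": 0,"y": 0,"z": -10,"rx": 0,"ry": 0,"rz": 0,"jaw": 20},{"x": 0,"y": 0,"z": 0,"rx": 0,"ry": 0,"rz": 0,"jaw": 0},{"x": 0,"y": 0,"z": 0,"rx": 0,"ry": 0,"rz": 0,"jaw": 0}])

```text
t: 8.0
position: [0.4926, 0.0674, 0.1456]
eef_rot: [-0.001, -0.677, 0.736, 0.001]
wrist_force: [-0.0, -0.6, -1.1]
gripper_width: 0.0435
```

```bash
python3 -c "
from h import *
snap('wrist','wrist6.png');snap('top','top6.png');snap('scene','scene6.png')
from plan import delta
delta([.655,.28,.10],175.37)"
```

```text
t 8.15 pos [0.4924 0.0671 0.1451] heady 175.29 tilt z [-0.0029 -0.0011 -1.    ] F [ 0.4 -0.5 -0.2] w 0.0195
rot (tool, deg) [ 0.16 -0.07 -0.08]  shift AFTER rotating (mm) [-225.4 -144.8   45.1]  shift in current axes [-225.6 -144.7   44.4]
```

View pics/wrist6.png

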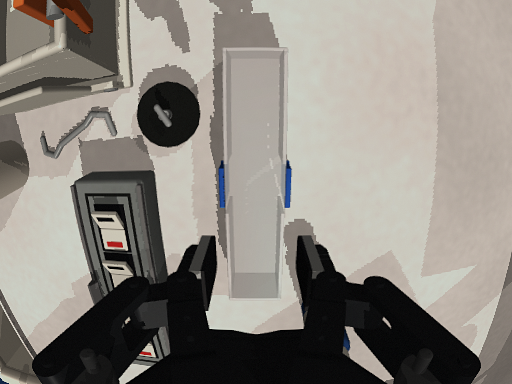

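View pics/top6.png

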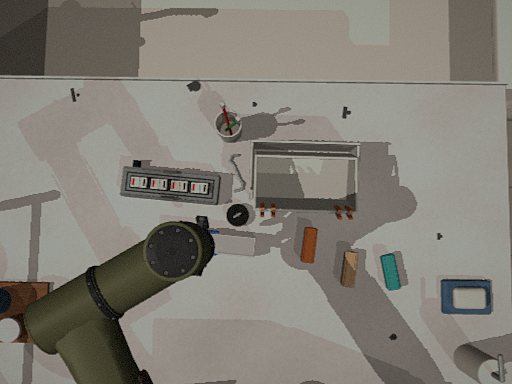

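```bash
python3 - <<'E'
from h import *
c=load('top6.png'); P=cloud(c); ok=c['range_z']>0; Z=P[...,2]
v,u=np.mgrid[0:384,0:512]
ax=np.array([np.cos(np.radians(85.37)),np.sin(np.radians(85.37))]); px=np.array([ax[1],-ax[0]])
m=ok&(u>115)&(u<225)&(v>155)&(v<210)&(Z>.03)&(Z<.07)
q=P[m]; d=q[:,:2]-[.6451,.1789]; a=d@ax; b=d@px
print('long',np.percentile(a,[.5,50,99.5]).round(4),'cross',np.percentile(b,[1,50,98]).round(4))
for lo in np.arange(-.13,.13,.02):
    s=(a>lo)&(a<lo+.02); print(round(lo,2),s.sum(),np.percentile(b[s],[4,50,96]).round(4))
# white rockers
hsv=cv2.cvtColor(c['pixels'],cv2.COLOR_BGR2HSV)
w=m&(hsv[...,2]>150)&(hsv[...,1]<60); n,l,stt,cen=cv2.connectedComponentsWithStats(w.astype(np.uint8))
for i in range(1,n):
    if stt[i,4]>10:
        q=P[l==i]; d=q[:,:2].mean(0)-[.6451,.1789]; print(stt[i,4],cen[i].round(1),(d@ax).round(4),(d@px).round(4),q[:,2].min().round(3),q[:,2].max().round(3))
im=c['pixels'][155:212,112:228]; cv2.imwrite('pics/box6.png',cv2.resize(im,None,fx=6,fy=6,interpolation=cv2.INTER_CUBIC))
E
```

```text
long [-0.1294 -0.0012  0.1289] cross [-0.0394 -0.      0.0386]
-0.13 226 [-0.0376 -0.002   0.0358]
-0.11 234 [-0.037  -0.0002  0.0363]
-0.09 218 [-0.0365 -0.0006  0.0362]
-0.07 220 [-0.0376 -0.0003  0.0368]
-0.05 226 [-0.0369 -0.0005  0.0362]
-0.03 237 [-0.0376  0.0011  0.0368]
-0.01 237 [-0.0377  0.0002  0.0362]
0.01 205 [-0.0375 -0.0003  0.0368]
0.03 223 [-0.0371 -0.0007  0.0365]
0.05 231 [-0.0364  0.0005  0.0365]
0.07 214 [-0.0374 -0.0001  0.0361]
0.09 236 [-0.0369  0.0033  0.052 ]
0.11 217 [-0.0366 -0.0004  0.0361]
83 [137.6 182. ] 0.0841 -0.0004 0.038 0.056
70 [157.8 184.2] 0.0296 -0.0011 0.037 0.057
74 [178.5 185.6] -0.0257 0.0003 0.037 0.058
90 [198.  187.3] -0.0779 0.0008 0.034 0.059
```

View pics/box6.png

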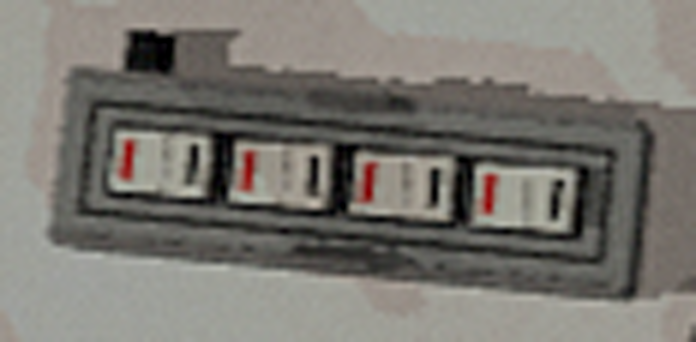

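Request:
servo_tool(series=[{"x": -37,"y": -24,"z": 0,"rx": 0,"ry": 0,"rz": 0,"jaw": 0},{"x": -37,"y": -24,"z": 0,"rx": 0,"ry": 0,"rz": 0,"jaw": 0},{"x": -37,"y": -24,"z": 0,"rx": 0,"ry": 0,"rz": 0,"jaw": 0},{"x": -37,"y": -24,"z": 0,"rx": 0,"ry": 0,"rz": 0,"jaw": 0},{"x": -37,"y": -24,"z": 0,"rx": 0,"ry": 0,"rz": 0,"jaw": 0},{"x": -40,"y": -23,"z": 45,"rx": 0,"ry": 0,"rz": 0,"jaw": 0},{"x": 0,"y": 0,"z": 30,"rx": 0,"ry": 0,"rz": 0,"jaw": 0},{"x": 0,"y": 0,"z": 0,"rx": 0,"ry": 0,"rz": 0,"jaw": 0}])

```text
t: 8.95
position: [0.645, 0.2704, 0.0732]
eef_rot: [-0.006, -0.678, 0.735, 0.002]
wrist_force: [-0.3, -0.7, -0.9]
gripper_width: 0.0001
```

```bash
python3 -c "
from h import *
snap('wrist','wrist7.png')
from plan import delta
delta([.653,.2795,.0465],175.37)"
```

```text
t 9.0 pos [0.6466 0.2703 0.0778] heady 175.3 tilt z [-0.0064 -0.0046 -1.    ] F [-0.1 -0.5  1.3] w 0.0001
rot (tool, deg) [ 0.34 -0.29 -0.07]  shift AFTER rotating (mm) [-9.7 -5.6 31.3]  shift in current axes [-9.9 -5.8 31.2]
```

View pics/wrist7.png

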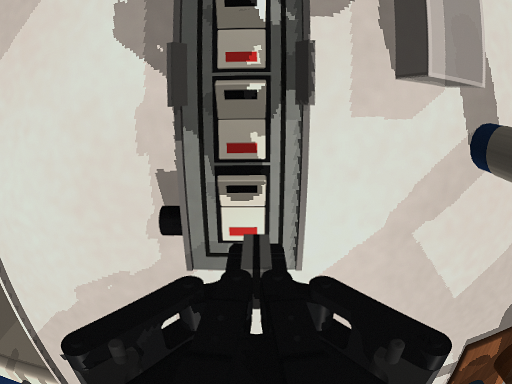

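Request:
servo_tool(series=[{"x": -9.7,"y": -5.6,"z": 15,"rx": 0,"ry": 0,"rz": 0,"jaw": 0},{"x": 0,"y": 0,"z": 10,"rx": 0,"ry": 0,"rz": 0,"jaw": 0},{"x": 0,"y": 0,"z": 0,"rx": 0,"ry": 0,"rz": 0,"jaw": 0},{"x": 0,"y": 0,"z": 0,"rx": 0,"ry": 0,"rz": 0,"jaw": 0},{"x": 0,"y": 0,"z": 0,"rx": 0,"ry": 0,"rz": 0,"jaw": 0}])

```text
t: 9.5
position: [0.6551, 0.2804, 0.0589]
eef_rot: [0.001, -0.677, 0.736, -0.0]
wrist_force: [0.7, 0.3, -0.1]
gripper_width: -0.0002
```

```bash
python3 -c "
from plan import delta
delta([.653,.2795,.0465],175.37)"
```

```text
t 9.5 pos [0.6551 0.2804 0.0589] heady 175.29 tilt z [ 0.0018  0.001  -1.    ] F [ 0.7  0.3 -0.1] w -0.0002
rot (tool, deg) [-0.1   0.06 -0.08]  shift AFTER rotating (mm) [ 1.   2.  12.4]  shift in current axes [ 1.   2.  12.4]
```

Request:
servo_tool(series=[{"x": 1,"y": 2,"z": 8,"rx": 0,"ry": 0,"rz": 0,"jaw": 0},{"x": 0,"y": 0,"z": 4.4,"rx": 0,"ry": 0,"rz": 0,"jaw": 0},{"x": 0,"y": 0,"z": 0,"rx": 0,"ry": 0,"rz": 0,"jaw": 0},{"x": 0,"y": 0,"z": 0,"rx": 0,"ry": 0,"rz": 0,"jaw": 0},{"x": 0,"y": 0,"z": 0,"rx": 0,"ry": 0,"rz": 0,"jaw": 0}])

```text
t: 10.0
position: [0.6527, 0.2797, 0.0449]
eef_rot: [0.0, -0.678, 0.735, -0.0]
wrist_force: [0.2, 0.7, -0.2]
gripper_width: -0.0001
```

```bash
python3 -c "
from plan import delta
delta([.653,.2795,.046],175.37)
delta([.6366,.078,.046],175.37)
"
```

```text
t 10.0 pos [0.6527 0.2797 0.0449] heady 175.3 tilt z [ 2.e-04  0.e+00 -1.e+00] F [ 0.2  0.7 -0.2] w -0.0001
rot (tool, deg) [-0.01  0.   -0.07]  shift AFTER rotating (mm) [ 0.2 -0.3 -1.1]  shift in current axes [ 0.2 -0.3 -1.1]
t 10.0 pos [0.6527 0.2797 0.0449] heady 175.3 tilt z [ 2.e-04  0.e+00 -1.e+00] F [ 0.2  0.7 -0.2] w -0.0001
rot (tool, deg) [-0.01  0.   -0.07]  shift AFTER rotating (mm) [ 2.024e+02 -2.000e-01 -1.100e+00]  shift in current axes [202.4  -0.5  -1.1]
```

Request:
servo_tool(series=[{"x": 0,"y": 0,"z": -1.2,"rx": 0,"ry": 0,"rz": 0,"jaw": 0},{"x": 0,"y": 0,"z": 0,"rx": 0,"ry": 0,"rz": 0,"jaw": 0},{"x": 6,"y": 0,"z": 0,"rx": 0,"ry": 0,"rz": 0,"jaw": 0},{"x": 8,"y": 0,"z": 0,"rx": 0,"ry": 0,"rz": 0,"jaw": 0},{"x": 8,"y": 0,"z": 0,"rx": 0,"ry": 0,"rz": 0,"jaw": 0},{"x": 8,"y": 0,"z": 0,"rx": 0,"ry": 0,"rz": 0,"jaw": 0},{"x": 0,"y": 0,"z": 0,"rx": 0,"ry": 0,"rz": 0,"jaw": 0}])

```text
t: 10.7
position: [0.6502, 0.2484, 0.0461]
eef_rot: [-0.0, -0.677, 0.736, 0.0]
wrist_force: [0.2, 0.4, 0.1]
gripper_width: 0.0
```

```bash
python3 -c "
from plan import delta
delta([.6366,.078,.046],175.37)
from h import *
snap('wrist','wrist8.png')
"
```

```text
t 10.7 pos [0.6502 0.2484 0.0461] heady 175.23 tilt z [-1.e-04 -1.e-04 -1.e+00] F [0.2 0.4 0.1] w 0.0
rot (tool, deg) [ 0.01 -0.01 -0.14]  shift AFTER rotating (mm) [ 1.71e+02 -2.00e-01  1.00e-01]  shift in current axes [171.   -0.7   0.2]
```

View pics/wrist8.png

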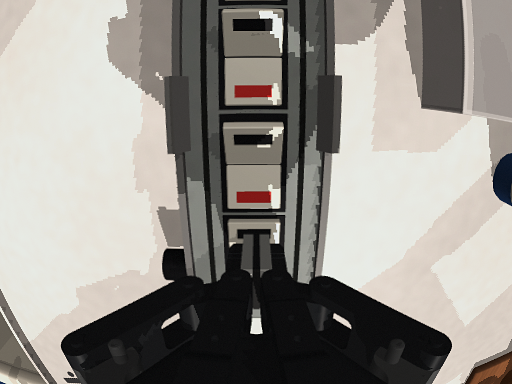

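Request:
servo_tool(series=[{"x": 8,"y": 0,"z": 0,"rx": 0,"ry": 0,"rz": 0,"jaw": 0},{"x": 8,"y": 0,"z": 0,"rx": 0,"ry": 0,"rz": 0,"jaw": 0},{"x": 8,"y": 0,"z": 0,"rx": 0,"ry": 0,"rz": 0,"jaw": 0},{"x": 8,"y": 0,"z": 0,"rx": 0,"ry": 0,"rz": 0,"jaw": 0},{"x": 8,"y": 0,"z": 0,"rx": 0,"ry": 0,"rz": 0,"jaw": 0},{"x": 8,"y": 0,"z": 0,"rx": 0,"ry": 0,"rz": 0,"jaw": 0}])

```text
t: 11.35
position: [0.6463, 0.2016, 0.0461]
eef_rot: [0.001, -0.678, 0.736, 0.0]
wrist_force: [-0.0, -0.2, -0.2]
gripper_width: -0.0
```

```bash
python3 -c "
from plan import delta
delta([.6366,.078,.046],175.37)
from h import *
snap('scene','scene9.png');snap('wrist','wrist9.png')
im=cv2.imread('pics/scene9.png')[150:280,250:430]; cv2.imwrite('pics/scene9c.png',cv2.resize(im,None,fx=4,fy=4,interpolation=cv2.INTER_CUBIC))
"
```

```text
t 11.35 pos [0.6463 0.2016 0.0461] heady 175.3 tilt z [ 6.e-04  9.e-04 -1.e+00] F [-0.  -0.2 -0.2] w -0.0
rot (tool, deg) [-0.03  0.05 -0.07]  shift AFTER rotating (mm) [ 1.24e+02 -3.00e-01  1.00e-01]  shift in current axes [124.   -0.5   0. ]
```

View pics/scene9c.png

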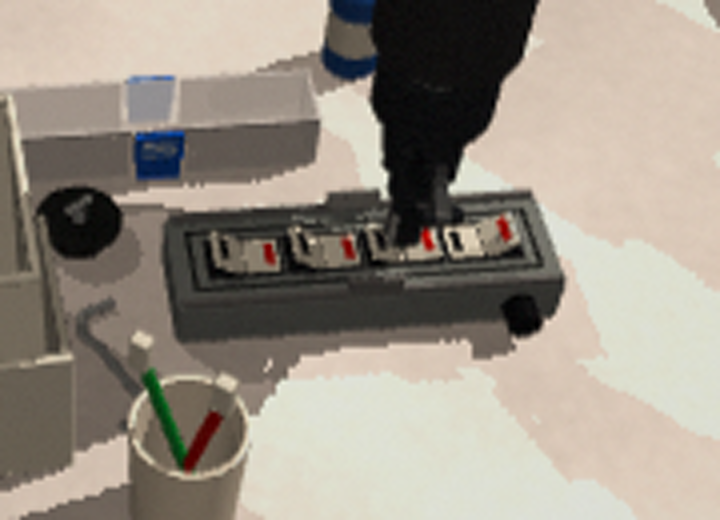

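Rocker 1 is off (red half standing); continuing the same sweep. 124 mm remain.

Request:
servo_tool(series=[{"x": 8,"y": 0,"z": 0,"rx": 0,"ry": 0,"rz": 0,"jaw": 0},{"x": 8,"y": 0,"z": 0,"rx": 0,"ry": 0,"rz": 0,"jaw": 0},{"x": 8,"y": 0,"z": 0,"rx": 0,"ry": 0,"rz": 0,"jaw": 0},{"x": 8,"y": 0,"z": 0,"rx": 0,"ry": 0,"rz": 0,"jaw": 0},{"x": 8,"y": 0,"z": 0,"rx": 0,"ry": 0,"rz": 0,"jaw": 0},{"x": 8,"y": 0,"z": 0,"rx": 0,"ry": 0,"rz": 0,"jaw": 0},{"x": 8,"y": 0,"z": 0,"rx": 0,"ry": 0,"rz": 0,"jaw": 0},{"x": 6,"y": 0,"z": 0,"rx": 0,"ry": 0,"rz": 0,"jaw": 0}])

```text
t: 12.25
position: [0.6411, 0.1394, 0.046]
eef_rot: [0.0, -0.677, 0.736, 0.0]
wrist_force: [-0.3, -0.4, 0.1]
gripper_width: 0.0003
```

Request:
servo_tool(series=[{"x": 8,"y": 0,"z": 0,"rx": 0,"ry": 0,"rz": 0,"jaw": 0},{"x": 8,"y": 0,"z": 0,"rx": 0,"ry": 0,"rz": 0,"jaw": 0},{"x": 8,"y": 0,"z": 0,"rx": 0,"ry": 0,"rz": 0,"jaw": 0},{"x": 8,"y": 0,"z": 0,"rx": 0,"ry": 0,"rz": 0,"jaw": 0},{"x": 8,"y": 0,"z": 0,"rx": 0,"ry": 0,"rz": 0,"jaw": 0},{"x": 8,"y": 0,"z": 0,"rx": 0,"ry": 0,"rz": 0,"jaw": 0},{"x": 8,"y": 0,"z": 0,"rx": 0,"ry": 0,"rz": 0,"jaw": 0},{"x": 5,"y": 0,"z": 0,"rx": 0,"ry": 0,"rz": 0,"jaw": 0}])

```text
t: 13.05
position: [0.636, 0.0785, 0.0458]
eef_rot: [-0.0, -0.677, 0.736, 0.0]
wrist_force: [-0.2, -0.6, 0.1]
gripper_width: -0.0
```

Request:
servo_tool(series=[{"x": 2,"y": 0,"z": 0,"rx": 0,"ry": 0,"rz": 0,"jaw": 0},{"x": 0,"y": 0,"z": 0,"rx": 0,"ry": 0,"rz": 0,"jaw": 0},{"x": 0,"y": 0,"z": 0,"rx": 0,"ry": 0,"rz": 0,"jaw": 0}])

```text
t: 13.35
position: [0.636, 0.0775, 0.0459]
eef_rot: [0.0, -0.678, 0.736, 0.0]
wrist_force: [-0.2, 0.7, -0.4]
gripper_width: 0.0
```

```bash
python3 -c "
from plan import delta
delta([.6366,.078,.046],175.37)
from h import *
snap('scene','scene10.png')
im=cv2.imread('pics/scene10.png')[150:280,250:430]; cv2.imwrite('pics/scene10c.png',cv2.resize(im,None,fx=4,fy=4,interpolation=cv2.INTER_CUBIC))
"
```

```text
t 13.35 pos [0.636  0.0775 0.0459] heady 175.3 tilt z [-1.e-04  1.e-04 -1.e+00] F [-0.2  0.7 -0.4] w 0.0
rot (tool, deg) [ 0.    0.01 -0.07]  shift AFTER rotating (mm) [-0.5 -0.6 -0.1]  shift in current axes [-0.5 -0.6 -0.1]
```

View pics/scene10c.png

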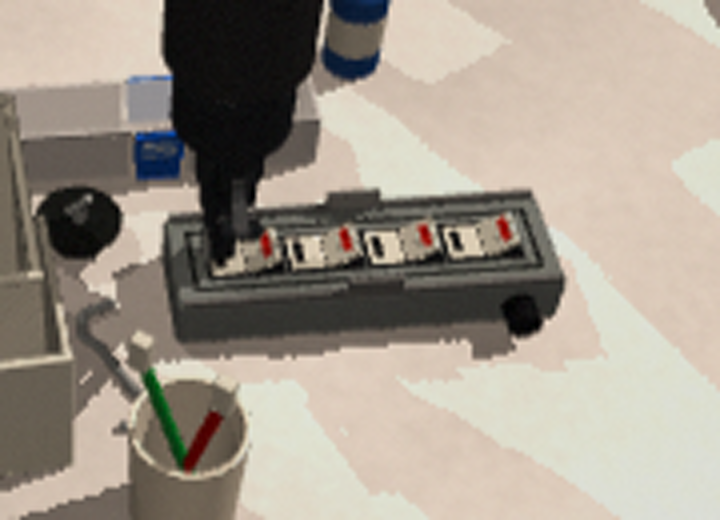

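Request:
servo_tool(series=[{"x": 3,"y": 0,"z": 0,"rx": 0,"ry": 0,"rz": 0,"jaw": 0},{"x": 0,"y": 0,"z": -20,"rx": 0,"ry": 0,"rz": 0,"jaw": 0},{"x": 0,"y": 0,"z": -40,"rx": 0,"ry": 0,"rz": 0,"jaw": 0},{"x": 0,"y": 0,"z": -40,"rx": 0,"ry": 0,"rz": 0,"jaw": 85},{"x": -15,"y": 36,"z": -40,"rx": 0,"ry": 0,"rz": 0,"jaw": 85},{"x": -15,"y": 36,"z": 0,"rx": 0,"ry": 0,"rz": 0,"jaw": 85},{"x": -15,"y": 36,"z": 0,"rx": 0,"ry": 0,"rz": 0,"jaw": 85},{"x": -15,"y": 36,"z": 0,"rx": 0,"ry": 0,"rz": 0,"jaw": 85}])

```text
t: 14.2
position: [0.4995, 0.1446, 0.1819]
eef_rot: [0.0, -0.677, 0.736, 0.0]
wrist_force: [-1.0, 1.6, 0.2]
gripper_width: 0.072
```

Request:
servo_tool(series=[{"x": 0,"y": 0,"z": 0,"rx": 0,"ry": 0,"rz": 0,"jaw": 85},{"x": 0,"y": 0,"z": 0,"rx": 0,"ry": 0,"rz": 0,"jaw": 85}])

```text
t: 14.4
position: [0.5005, 0.1446, 0.1824]
eef_rot: [0.001, -0.678, 0.735, -0.0]
wrist_force: [0.4, -0.1, -0.9]
gripper_width: 0.0848
```

```bash
cat > blue.py <<'E'
from h import *
fn=sys.argv[1]; c=snap('wrist',fn); P=wcloud(c); ok=c['range_z']>0
hsv=cv2.cvtColor(c['pixels'],cv2.COLOR_BGR2HSV); v,u=np.mgrid[0:384,0:512]
bl=((hsv[...,0]>105)&(hsv[...,0]<125)&(hsv[...,1]>150)&ok).astype(np.uint8)
n,l,s,cen=cv2.connectedComponentsWithStats(bl)
for i in range(1,n):
    if s[i,4]>40:
        q=P[l==i]; print(s[i],cen[i].round(0),'med',np.median(q,0).round(4),q.min(0).round(3),q.max(0).round(3))
lo,hi=float(sys.argv[2]),float(sys.argv[3]); X=[float(a) for a in sys.argv[4:6]]
m=ok&(P[...,2]>lo)&(P[...,2]<hi)&(np.hypot(P[...,0]-X[0],P[...,1]-X[1])<.14)
q=P[m]; q2=q[:,:2]
(x,y),(w,h),a=cv2.minAreaRect(q2.astype(np.float32)*1000); print('rect',x,y,w,h,a,'mean',q.mean(0).round(4))
c0=q2.mean(0);U=np.linalg.svd(q2-c0,full_matrices=False)[2]; print('pca',np.degrees(np.arctan2(U[0][1],U[0][0]))%180)
from plan import delta
delta([X[0],X[1],.0215],175.37)
E
python3 blue.py wrist11.png .035 .06 .492 .067
```

```text
[224  78   5  38 186] [226.  96.] med [0.5226 0.0623 0.0444] [0.519 0.045 0.042] [0.526 0.08  0.047]
[285  79   5  37 153] [287.  97.] med [0.4659 0.0684 0.0445] [0.463 0.051 0.043] [0.469 0.085 0.047]
[304 222  32  21 209] [317. 228.] med [0.4376 0.2158 0.0133] [0.414 0.213 0.003] [0.451 0.236 0.023]
[311 244  30  41 588] [324. 258.] med [0.4414 0.2191 0.0778] [0.421 0.145 0.06 ] [0.458 0.248 0.194]
[  0 363  20  21 176] [  9. 372.] med [ 1.6959  1.0136 -0.2166] [ 0.569  0.128 -0.269] [1.7   1.064 0.29 ]
rect 548.270263671875 72.81291198730469 212.23171997070312 168.60284423828125 85.59304809570312 mean [0.5141 0.0758 0.0458]
pca 68.96303068715405
t 14.45 pos [0.5009 0.1442 0.1821] heady 175.34 tilt z [ 7.e-04  4.e-04 -1.e+00] F [-0.4  0.   0.3] w 0.0851
rot (tool, deg) [-0.04  0.03 -0.03]  shift AFTER rotating (mm) [ 77.7   2.6 160.6]  shift in current axes [ 77.8   2.7 160.5]
```

View pics/wrist11.png

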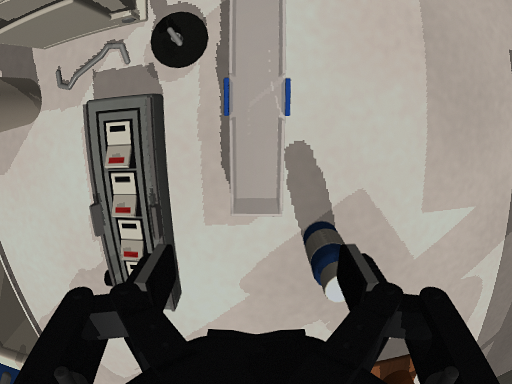

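```bash
python3 - <<'E'
from h import *
c=load('wrist11.png'); P=wcloud(c); ok=c['range_z']>0; Z=P[...,2]
m=ok&(Z>.04)&(Z<.055)&(abs(P[...,0]-.494)<.04)&(P[...,1]<.19)&(P[...,1]>-.08)
q=P[m][:,:2]
for lo in np.arange(-.06,.19,.02):
    s=(q[:,1]>lo)&(q[:,1]<lo+.02)
    if s.sum()>20: print(round(lo+.01,2),s.sum(),np.percentile(q[s,0],[2,98]).round(4),np.percentile(q[s,0],[2,98]).mean().round(4))
c=load('top6.png')
from plan import delta
delta([.4942,.0653,.0215],175.3)
E
```

```text
-0.03 470 [0.4621 0.5116] 0.4869
-0.01 1135 [0.4629 0.5132] 0.488
0.01 1163 [0.4646 0.5145] 0.4895
0.03 1198 [0.4663 0.5164] 0.4913
0.05 1360 [0.4645 0.5224] 0.4934
0.07 1422 [0.4651 0.5245] 0.4948
0.09 1222 [0.4697 0.5216] 0.4956
0.11 1145 [0.4731 0.5226] 0.4979
0.13 1102 [0.4747 0.5245] 0.4996
0.15 1023 [0.4769 0.5259] 0.5014
0.17 970 [0.4785 0.5277] 0.5031
0.19 125 [0.4791 0.5271] 0.5031
t 14.45 pos [0.5009 0.1442 0.1821] heady 175.34 tilt z [ 7.e-04  4.e-04 -1.e+00] F [-0.4  0.   0.3] w 0.0851
rot (tool, deg) [-0.04  0.03  0.04]  shift AFTER rotating (mm) [ 79.2   0.2 160.6]  shift in current axes [ 79.3   0.4 160.5]
```

Request:
servo_tool(series=[{"x": 39,"y": 0,"z": 0,"rx": 0,"ry": 0,"rz": 0,"jaw": 85},{"x": 40,"y": 0,"z": 0,"rx": 0,"ry": 0,"rz": 0,"jaw": 85},{"x": 0,"y": 0,"z": 45,"rx": 0,"ry": 0,"rz": 0,"jaw": 85},{"x": 0,"y": 0,"z": 45,"rx": 0,"ry": 0,"rz": 0,"jaw": 85},{"x": 0,"y": 0,"z": 20,"rx": 0,"ry": 0,"rz": 0,"jaw": 85},{"x": 0,"y": 0,"z": 0,"rx": 0,"ry": 0,"rz": 0,"jaw": 85},{"x": 0,"y": 0,"z": 0,"rx": 0,"ry": 0,"rz": 0,"jaw": 85},{"x": 0,"y": 0,"z": 0,"rx": 0,"ry": 0,"rz": 0,"jaw": 85}])

```text
t: 15.25
position: [0.4956, 0.0655, 0.0738]
eef_rot: [0.001, -0.677, 0.736, -0.001]
wrist_force: [0.0, 0.7, 0.1]
gripper_width: 0.085
```

```bash
python3 blue.py wrist12.png .035 .06 .4942 .0653
```

```text
[210 183  10  66 387] [214. 220.] med [0.5225 0.0592 0.0445] [0.519 0.044 0.003] [0.526 0.08  0.047]
[300 188  10  61 353] [304. 220.] med [0.4657 0.0637 0.0446] [0.462 0.049 0.025] [0.469 0.085 0.046]
rect 547.4336547851562 47.66228485107422 211.37466430664062 170.84463500976562 85.42503356933594 mean [0.5053 0.0393 0.0462]
pca 66.36345687761163
t 15.3 pos [0.4955 0.0657 0.0737] heady 175.29 tilt z [ 0.0028  0.001  -1.    ] F [ 0.1  0.5 -0.5] w 0.0848
rot (tool, deg) [-0.15  0.07 -0.08]  shift AFTER rotating (mm) [ 0.5  1.3 52.2]  shift in current axes [ 0.6  1.4 52.2]
```

Request:
servo_tool(series=[{"x": 0.5,"y": 1,"z": 25,"rx": 0,"ry": 0,"rz": 0,"jaw": 85},{"x": 0,"y": 0,"z": 20,"rx": 0,"ry": 0,"rz": 0,"jaw": 85},{"x": 0,"y": 0,"z": 6,"rx": 0,"ry": 0,"rz": 0,"jaw": 85},{"x": 0,"y": 0,"z": 0,"rx": 0,"ry": 0,"rz": 0,"jaw": 85},{"x": 0,"y": 0,"z": 0,"rx": 0,"ry": 0,"rz": 0,"jaw": 85}])

```text
t: 15.8
position: [0.4942, 0.0653, 0.0223]
eef_rot: [0.001, -0.678, 0.735, -0.001]
wrist_force: [-0.1, 0.4, 0.7]
gripper_width: 0.0853
```

```bash
python3 -c "
from plan import delta
delta([.4942,.0653,.0215],175.3)"
```

```text
t 15.8 pos [0.4942 0.0653 0.0223] heady 175.32 tilt z [ 2.1e-03  5.0e-04 -1.0e+00] F [-0.1  0.4  0.7] w 0.0853
rot (tool, deg) [-0.12  0.04  0.02]  shift AFTER rotating (mm) [-0.  -0.   0.8]  shift in current axes [-0.  -0.   0.8]
```

Request:
servo_tool(series=[{"x": 0,"y": 0,"z": 0,"rx": 0,"ry": 0,"rz": 0,"jaw": 45},{"x": 0,"y": 0,"z": 0,"rx": 0,"ry": 0,"rz": 0,"jaw": 45},{"x": 0,"y": 0,"z": 0,"rx": 0,"ry": 0,"rz": 0,"jaw": 45},{"x": 0,"y": 0,"z": 0,"rx": 0,"ry": 0,"rz": 0,"jaw": 45},{"x": 0,"y": 0,"z": 0,"rx": 0,"ry": 0,"rz": 0,"jaw": 45},{"x": 0,"y": 0,"z": 0,"rx": 0,"ry": 0,"rz": 0,"jaw": 45}], newtons=35)

```text
t: 16.4
position: [0.4939, 0.0652, 0.0221]
eef_rot: [0.001, -0.678, 0.735, -0.0]
wrist_force: [-0.3, 0.7, 5.1]
gripper_width: 0.0508
```

Request:
servo_tool(series=[{"x": 0,"y": 0,"z": -15,"rx": 0,"ry": 0,"rz": 0,"jaw": 45},{"x": 0,"y": 0,"z": -35,"rx": 0,"ry": 0,"rz": 0,"jaw": 45},{"x": 0,"y": 0,"z": -40,"rx": 0,"ry": 0,"rz": 0,"jaw": 45},{"x": 0,"y": 0,"z": -40,"rx": 0,"ry": 0,"rz": 0,"jaw": 45},{"x": 0,"y": 0,"z": 0,"rx": 0,"ry": 0,"rz": 0,"jaw": 45}])

```text
t: 16.9
position: [0.4958, 0.0655, 0.1572]
eef_rot: [0.005, -0.678, 0.735, -0.002]
wrist_force: [0.9, 1.2, -1.8]
gripper_width: 0.051
```

```bash
python3 -c "
from plan import delta
delta([.6451,.1789,.1],175.37)
from h import *
snap('wrist','wrist13.png')
snap('scene','scene13.png')"
```

```text
t 16.9 pos [0.4958 0.0655 0.1572] heady 175.31 tilt z [ 0.0096  0.0029 -0.9999] F [ 0.9  1.2 -1.8] w 0.051
rot (tool, deg) [-0.54  0.21 -0.06]  shift AFTER rotating (mm) [-125.1 -139.6   57.2]  shift in current axes [-125.1 -138.9   59. ]
```

View pics/wrist13.png

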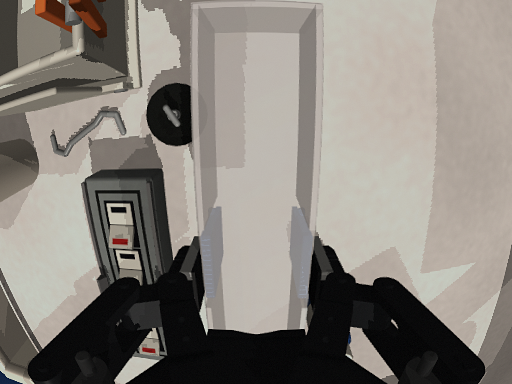

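Request:
servo_tool(series=[{"x": -31,"y": -35,"z": 0,"rx": 0,"ry": 0,"rz": 0,"jaw": 45},{"x": -31,"y": -35,"z": 0,"rx": 0,"ry": 0,"rz": 0,"jaw": 45},{"x": -31,"y": -35,"z": 0,"rx": 0,"ry": 0,"rz": 0,"jaw": 45},{"x": -32,"y": -35,"z": 0,"rx": 0,"ry": 0,"rz": 0,"jaw": 45},{"x": 0,"y": 0,"z": 30,"rx": 0,"ry": 0,"rz": 0,"jaw": 45},{"x": 0,"y": 0,"z": 0,"rx": 0,"ry": 0,"rz": 0,"jaw": 45},{"x": 0,"y": 0,"z": 0,"rx": 0,"ry": 0,"rz": 0,"jaw": 45},{"x": 0,"y": 0,"z": 0,"rx": 0,"ry": 0,"rz": 0,"jaw": 45}])

```text
t: 17.8
position: [0.6429, 0.1775, 0.1224]
eef_rot: [0.001, -0.677, 0.736, -0.0]
wrist_force: [-0.4, 0.1, -0.9]
gripper_width: 0.0506
```

```bash
python3 -c "
from plan import delta
delta([.6456,.1793,.1],175.37)
from h import *
snap('wrist','wrist14.png')
snap('scene','scene14.png')
im=cv2.imread('pics/scene14.png')[150:280,250:430]; cv2.imwrite('pics/scene14c.png',cv2.resize(im,None,fx=4,fy=4,interpolation=cv2.INTER_CUBIC))"
```

```text
t 17.8 pos [0.6429 0.1775 0.1224] heady 175.29 tilt z [ 1.7e-03  3.0e-04 -1.0e+00] F [-0.4  0.1 -0.9] w 0.0506
rot (tool, deg) [-0.1   0.02 -0.08]  shift AFTER rotating (mm) [-2.  -2.5 22.4]  shift in current axes [-2.  -2.5 22.4]
```

View pics/wrist14.png

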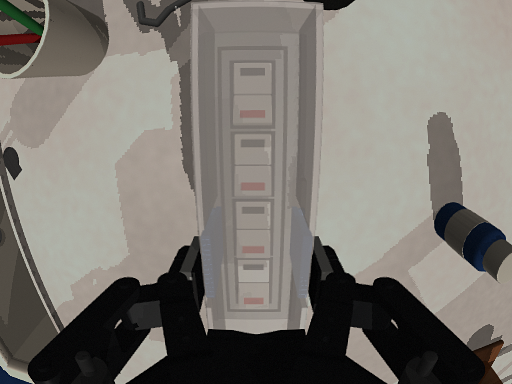

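View pics/scene14c.png

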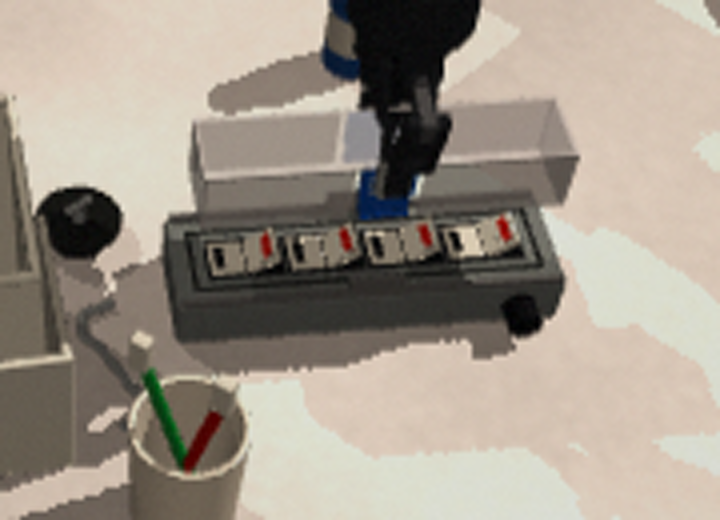

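Request:
servo_tool(series=[{"x": -1.5,"y": -2,"z": 12,"rx": 0,"ry": 0,"rz": 0,"jaw": 45},{"x": 0,"y": 0,"z": 10,"rx": 0,"ry": 0,"rz": 0,"jaw": 45},{"x": 0,"y": 0,"z": 0,"rx": 0,"ry": 0,"rz": 0,"jaw": 45},{"x": 0,"y": 0,"z": 0,"rx": 0,"ry": 0,"rz": 0,"jaw": 45},{"x": 0,"y": 0,"z": 0,"rx": 0,"ry": 0,"rz": 0,"jaw": 45}])

```text
t: 18.4
position: [0.6453, 0.1794, 0.099]
eef_rot: [0.0, -0.678, 0.735, -0.0]
wrist_force: [-0.5, 0.1, -2.1]
gripper_width: 0.0507
```

```bash
python3 -c "
from plan import delta
delta([.6452,.179,.0626],175.37)"
```

```text
t 18.4 pos [0.6453 0.1794 0.099 ] heady 175.3 tilt z [ 4.e-04 -0.e+00 -1.e+00] F [-0.5  0.1 -2.1] w 0.0507
rot (tool, deg) [-0.02  0.   -0.07]  shift AFTER rotating (mm) [ 0.4  0.1 36.4]  shift in current axes [ 0.4  0.1 36.4]
```

Request:
servo_tool(series=[{"x": 0.4,"y": 0,"z": 8,"rx": 0,"ry": 0,"rz": 0,"jaw": 45},{"x": 0,"y": 0,"z": 8,"rx": 0,"ry": 0,"rz": 0,"jaw": 45},{"x": 0,"y": 0,"z": 8,"rx": 0,"ry": 0,"rz": 0,"jaw": 45},{"x": 0,"y": 0,"z": 6,"rx": 0,"ry": 0,"rz": 0,"jaw": 45},{"x": 0,"y": 0,"z": 4,"rx": 0,"ry": 0,"rz": 0,"jaw": 45},{"x": 0,"y": 0,"z": 0,"rx": 0,"ry": 0,"rz": 0,"jaw": 45},{"x": 0,"y": 0,"z": 0,"rx": 0,"ry": 0,"rz": 0,"jaw": 45}])

```text
t: 19.1
position: [0.6452, 0.179, 0.0649]
eef_rot: [0.0, -0.678, 0.735, -0.0]
wrist_force: [-0.6, 0.4, -0.9]
gripper_width: 0.0507
```

```bash
python3 -c "
from plan import delta
delta([.6452,.179,.0626],175.37)"
```

```text
t 19.1 pos [0.6452 0.179  0.0649] heady 175.3 tilt z [ 2.e-04 -1.e-04 -1.e+00] F [-0.6  0.4 -0.9] w 0.0507
rot (tool, deg) [-0.01 -0.   -0.07]  shift AFTER rotating (mm) [-0.  -0.   2.3]  shift in current axes [-0.  -0.   2.3]
```

Request:
servo_tool(series=[{"x": 0,"y": 0,"z": 2,"rx": 0,"ry": 0,"rz": 0,"jaw": 45},{"x": 0,"y": 0,"z": 1,"rx": 0,"ry": 0,"rz": 0,"jaw": 45},{"x": 0,"y": 0,"z": 0,"rx": 0,"ry": 0,"rz": 0,"jaw": 45},{"x": 0,"y": 0,"z": 0,"rx": 0,"ry": 0,"rz": 0,"jaw": 45}])

```text
t: 19.5
position: [0.6453, 0.1791, 0.0622]
eef_rot: [0.0, -0.678, 0.735, -0.0]
wrist_force: [-0.2, -0.2, 0.1]
gripper_width: 0.0509
```

```bash
python3 -c "
from plan import delta
delta([.6452,.179,.0626],175.37)
from h import *
snap('wrist','wrist15.png')
snap('scene','scene15.png')
im=cv2.imread('pics/scene15.png')[150:280,250:430]; cv2.imwrite('pics/scene15c.png',cv2.resize(im,None,fx=4,fy=4,interpolation=cv2.INTER_CUBIC))"
```

```text
t 19.5 pos [0.6453 0.1791 0.0622] heady 175.3 tilt z [ 6.e-04  3.e-04 -1.e+00] F [-0.2 -0.2  0.1] w 0.0509
rot (tool, deg) [-0.03  0.02 -0.07]  shift AFTER rotating (mm) [ 0.1  0.1 -0.4]  shift in current axes [ 0.1  0.1 -0.4]
```

View pics/scene15c.png

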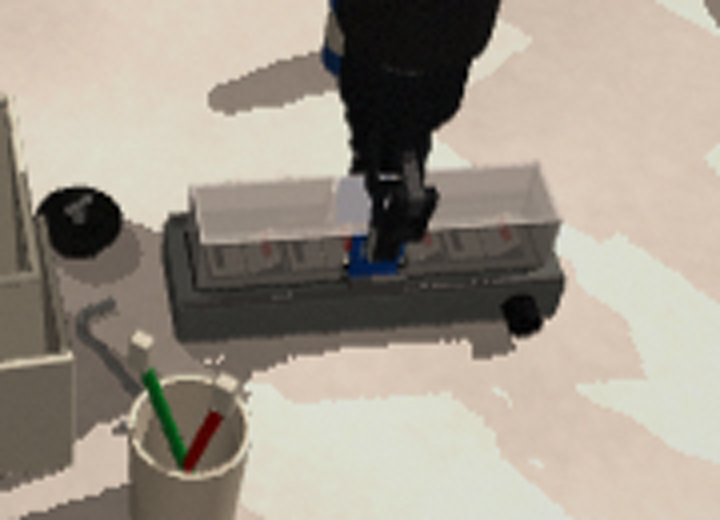

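View pics/wrist15.png

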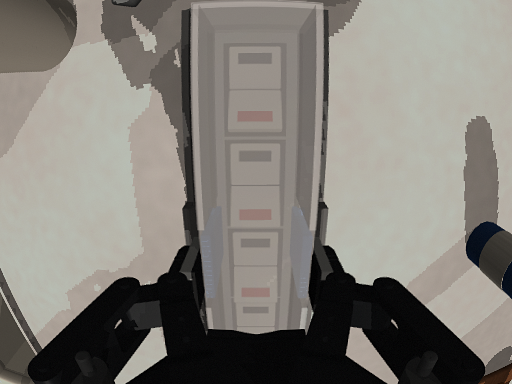

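Request:
servo_tool(series=[{"x": 0,"y": 0,"z": 1,"rx": 0,"ry": 0,"rz": 0,"jaw": 45},{"x": 0,"y": 0,"z": 0,"rx": 0,"ry": 0,"rz": 0,"jaw": 45},{"x": 0,"y": 0,"z": 0,"rx": 0,"ry": 0,"rz": 0,"jaw": 45}])

```text
t: 19.9
position: [0.6453, 0.1791, 0.0622]
eef_rot: [0.0, -0.678, 0.735, -0.0]
wrist_force: [-3.7, 0.3, 5.1]
gripper_width: 0.0513
```

Request:
servo_tool(series=[{"x": 0,"y": 0,"z": 0,"rx": 0,"ry": 0,"rz": 0,"jaw": 85},{"x": 0,"y": 0,"z": 0,"rx": 0,"ry": 0,"rz": 0,"jaw": 85},{"x": 0,"y": 0,"z": 0,"rx": 0,"ry": 0,"rz": 0,"jaw": 85},{"x": 0,"y": 0,"z": 0,"rx": 0,"ry": 0,"rz": 0,"jaw": 85},{"x": 0,"y": 0,"z": -30,"rx": 0,"ry": 0,"rz": 0,"jaw": 85},{"x": 0,"y": 0,"z": -30,"rx": 0,"ry": 0,"rz": 0,"jaw": 85}])

```text
t: 20.5
position: [0.6445, 0.1786, 0.1201]
eef_rot: [-0.001, -0.677, 0.736, 0.0]
wrist_force: [1.7, 0.4, 0.7]
gripper_width: 0.0847
```

Request:
servo_tool(series=[{"x": 0,"y": 0,"z": 0,"rx": 0,"ry": 0,"rz": 0,"jaw": 0},{"x": 0,"y": 0,"z": 0,"rx": 0,"ry": 0,"rz": 0,"jaw": 0},{"x": 0,"y": 0,"z": 0,"rx": 0,"ry": 0,"rz": 0,"jaw": 0},{"x": 0,"y": 0,"z": 0,"rx": 0,"ry": 0,"rz": 0,"jaw": 0},{"x": 0,"y": 0,"z": 0,"rx": 0,"ry": 0,"rz": 0,"jaw": 0},{"x": 0,"y": 0,"z": 0,"rx": 0,"ry": 0,"rz": 0,"jaw": 0}])

```text
t: 21.1
position: [0.6449, 0.1789, 0.1201]
eef_rot: [-0.0, -0.677, 0.736, 0.0]
wrist_force: [0.3, 0.3, 0.6]
gripper_width: 0.0
```

```bash
python3 blue.py wrist16.png .08 .1 .6451 .1789; python3 -c "
from plan import delta
delta([.6452,.179,.0895],175.37)"
```

```text
[208 185  10  61 368] [212. 217.] med [0.674  0.1733 0.0845] [0.671 0.158 0.038] [0.686 0.218 0.086]
[295 185  10  61 356] [299. 217.] med [0.6171 0.1781 0.0845] [0.613 0.163 0.04 ] [0.621 0.223 0.086]
[437 202  31  37 449] [447. 216.] med [0.4476 0.2237 0.0131] [0.421 0.213 0.001] [0.453 0.249 0.024]
[ 466  222   42   49 1042] [483. 242.] med [0.4457 0.2241 0.0761] [0.416 0.213 0.059] [0.453 0.253 0.086]
[  0 368  29  16 182] [  8. 379.] med [ 1.6957  0.941  -0.1892] [ 1.69   0.881 -0.263] [ 1.701  1.05  -0.145]
rect 644.8867797851562 168.53517150878906 216.66305541992188 62.339900970458984 85.37781524658203 mean [0.6417 0.1284 0.087 ]
pca 85.33645830775359
t 21.15 pos [0.645  0.1789 0.1203] heady 175.29 tilt z [-6.e-04 -3.e-04 -1.e+00] F [ 0.2 -0.3  0.1] w -0.0002
rot (tool, deg) [ 0.03 -0.02 -0.08]  shift AFTER rotating (mm) [-0.  -0.1 98.8]  shift in current axes [-0.  -0.2 98.8]
t 21.15 pos [0.645  0.1789 0.1203] heady 175.29 tilt z [-6.e-04 -3.e-04 -1.e+00] F [ 0.2 -0.3  0.1] w -0.0002
rot (tool, deg) [ 0.03 -0.02 -0.08]  shift AFTER rotating (mm) [-0.1 -0.2 30.8]  shift in current axes [-0.1 -0.2 30.8]
```

View pics/wrist16.png

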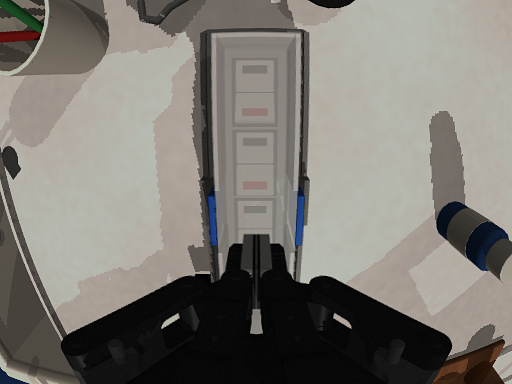

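Request:
servo_tool(series=[{"x": 0,"y": 0,"z": 15,"rx": 0,"ry": 0,"rz": 0,"jaw": 0},{"x": 0,"y": 0,"z": 12,"rx": 0,"ry": 0,"rz": 0,"jaw": 0},{"x": 0,"y": 0,"z": 3,"rx": 0,"ry": 0,"rz": 0,"jaw": 0},{"x": 0,"y": 0,"z": 2,"rx": 0,"ry": 0,"rz": 0,"jaw": 0},{"x": 0,"y": 0,"z": 0,"rx": 0,"ry": 0,"rz": 0,"jaw": 0}])

```text
t: 21.65
position: [0.6451, 0.179, 0.0885]
eef_rot: [-0.0, -0.677, 0.736, 0.0]
wrist_force: [0.3, -0.7, 0.0]
gripper_width: 0.0001
```

Request:
servo_tool(series=[{"x": 0,"y": 0,"z": 1.5,"rx": 0,"ry": 0,"rz": 0,"jaw": 0},{"x": 0,"y": 0,"z": 0,"rx": 0,"ry": 0,"rz": 0,"jaw": 0}])

```text
t: 21.85
position: [0.6453, 0.1791, 0.0882]
eef_rot: [0.0, -0.678, 0.735, -0.0]
wrist_force: [-2.4, -0.9, 4.9]
gripper_width: 0.0001
```

Request:
servo_tool(series=[{"x": 0,"y": 0,"z": 1.5,"rx": 0,"ry": 0,"rz": 0,"jaw": 0},{"x": 0,"y": 0,"z": 0,"rx": 0,"ry": 0,"rz": 0,"jaw": 0},{"x": 0,"y": 0,"z": 0,"rx": 0,"ry": 0,"rz": 0,"jaw": 0}])

```text
t: 22.15
position: [0.6454, 0.1791, 0.0882]
eef_rot: [0.001, -0.678, 0.735, -0.0]
wrist_force: [-5.4, 1.3, 9.1]
gripper_width: -0.0004
```

Request:
servo_tool(series=[{"x": 0,"y": 0,"z": 1.5,"rx": 0,"ry": 0,"rz": 0,"jaw": 0},{"x": 0,"y": 0,"z": 0,"rx": 0,"ry": 0,"rz": 0,"jaw": 0},{"x": 0,"y": 0,"z": 0,"rx": 0,"ry": 0,"rz": 0,"jaw": 0}])

```text
t: 22.45
position: [0.6455, 0.179, 0.0881]
eef_rot: [0.001, -0.678, 0.735, -0.001]
wrist_force: [-10.1, -0.3, 15.8]
gripper_width: -0.0003
```

Request:
servo_tool(series=[{"x": 0,"y": 0,"z": -10,"rx": 0,"ry": 0,"rz": 0,"jaw": 0},{"x": 0,"y": 0,"z": -40,"rx": 0,"ry": 0,"rz": 0,"jaw": 0},{"x": 0,"y": 0,"z": -40,"rx": 0,"ry": 0,"rz": 0,"jaw": 0},{"x": 0,"y": 40,"z": 0,"rx": 0,"ry": 0,"rz": 8,"jaw": 0},{"x": 0,"y": 40,"z": 0,"rx": 0,"ry": 0,"rz": 8,"jaw": 85},{"x": 0,"y": 40,"z": 0,"rx": 0,"ry": 0,"rz": 8,"jaw": 85},{"x": 0,"y": 0,"z": 0,"rx": 0,"ry": 0,"rz": 0,"jaw": 85}])

```text
t: 23.15
position: [0.5262, 0.2065, 0.1748]
eef_rot: [0.001, -0.509, 0.861, 0.001]
wrist_force: [-0.1, -0.4, -0.4]
gripper_width: 0.0432
```

```bash
python3 -c "
from h import *
s=st()
snap('top','top17.png');snap('scene','scene17.png')
im=cv2.imread('pics/scene17.png')[150:280,250:430]; cv2.imwrite('pics/scene17c.png',cv2.resize(im,None,fx=4,fy=4,interpolation=cv2.INTER_CUBIC))
from plan import delta
delta([.43,.233,.17],90)
"; python3 fit.py top17.png 2>&1 | grep -E 'brush|cap|bottle|plug|hook|cup|covertop'
```

```text
{'t': 23.15, 'joints': [0.7283, -0.0524, -0.1094, -0.0011, -1.5121, -1.2313], 'dq': [-0.0456, 0.0662, 0.0669, 0.022, 0.0138, 0.2005], 'tau': [0.8268, -32.706, 33.4816, 6.6449, -0.1134, -1.9632], 'position': [0.5262, 0.2065, 0.1748], 'eef_rot': [0.0007, -0.5089, 0.8608, 0.0007], 'wrist_force': [-0.0872, -0.3752, -0.37], 'wrist_torque': [0.0255, -0.113, 0.0151], 'gripper_width': 0.0432}
t 23.25 pos [0.5286 0.2057 0.1748] heady 151.44 tilt z [ 0.0011  0.001  -1.    ] F [ 0.4 -0.2  0.5] w 0.058
rot (tool, deg) [2.000e-02 8.000e-02 6.144e+01]  shift AFTER rotating (mm) [98.6 27.3  4.8]  shift in current axes [23.1 99.6  4.7]
brush 488 c 429.7 -302.4 size 36.6 94.8 ang 82.73 mean [ 430.3 -301.2   34.3] z [28.4 34.5 39.4]
cap 152 c 428.9 237.8 size 31.5 32.6 ang 39.34 mean [429.3 237.2 109.8] z [105.5 110.  113.8]
bottle 331 c 430.0 235.0 size 42.9 38.6 ang 27.81 mean [431.3 230.5  87.1] z [ 34.5  88.5 112.6]
covertop 1906 c 644.8 182.3 size 238.3 61.8 ang 85.14 mean [644.3 180.7  88. ] z [84.  88.  91.8]
plug 198 c 568.5 -2.1 size 57.5 57.7 ang 64.47 mean [568.   -2.2  23.6] z [20.1 22.  36.6]
hook 231 c 686.1 -1.5 size 147.5 63.8 ang 1.13 mean [ 6.845e+02 -6.000e-01  5.900e+00] z [3.1 5.  9.9]
cup 166 c 800.3 22.0 size 69.2 70.8 ang 19.67 mean [801.2  23.4  98.4] z [ 92.2  98.6 104.7]
```

View pics/scene17c.png

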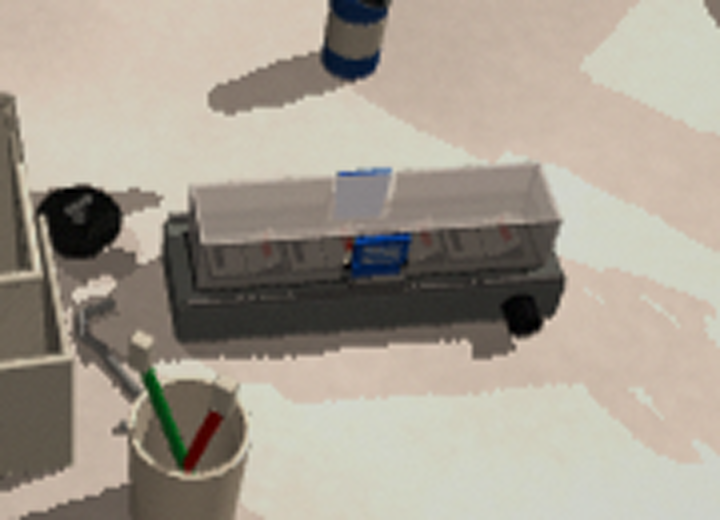

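View pics/top17.png

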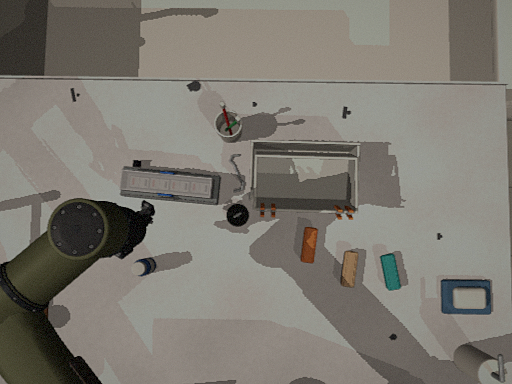

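Request:
servo_tool(series=[{"x": 0,"y": 0,"z": 0,"rx": 0,"ry": 0,"rz": 7.68,"jaw": 85},{"x": 0,"y": 0,"z": 0,"rx": 0,"ry": 0,"rz": 7.68,"jaw": 85},{"x": 0,"y": 0,"z": 0,"rx": 0,"ry": 0,"rz": 7.68,"jaw": 85},{"x": 0,"y": 0,"z": 0,"rx": 0,"ry": 0,"rz": 7.68,"jaw": 85},{"x": 0,"y": 0,"z": 0,"rx": 0,"ry": 0,"rz": 7.68,"jaw": 85},{"x": 0,"y": 0,"z": 0,"rx": 0,"ry": 0,"rz": 7.68,"jaw": 85},{"x": 0,"y": 0,"z": 0,"rx": 0,"ry": 0,"rz": 7.68,"jaw": 85},{"x": 0,"y": 0,"z": 0,"rx": 0,"ry": 0,"rz": 7.68,"jaw": 85}])

```text
t: 24.05
position: [0.5298, 0.2048, 0.1737]
eef_rot: [-0.0, 0.004, 1.0, -0.0]
wrist_force: [0.3, 0.2, -0.1]
gripper_width: 0.0849
```

```bash
python3 -c "
from plan import delta
delta([.43,.236,.175],90)
"; python3 blue.py wrist18.png .10 .115 .43 .236
```

```text
t 24.05 pos [0.5298 0.2048 0.1737] heady 89.55 tilt z [-5.e-04 -5.e-04 -1.e+00] F [ 0.3  0.2 -0.1] w 0.0849
rot (tool, deg) [-0.03 -0.03 -0.45]  shift AFTER rotating (mm) [99.8 31.2 -1.3]  shift in current axes [100.   30.4  -1.2]
[265  47  50  52 480] [280.  80.] med [0.441  0.2217 0.081 ] [0.41  0.214 0.063] [0.451 0.252 0.108]
[213 262  38  25 553] [232. 275.] med [0.6158 0.1813 0.0746] [0.612 0.159 0.038] [0.652 0.199 0.086]
[213 325  33   4  41] [229. 327.] med [0.6746 0.1752 0.0845] [0.672 0.159 0.083] [0.678 0.193 0.086]
[488 329  24  55 754] [503. 361.] med [ 1.6954  1.581  -0.4009] [ 0.518  0.273 -0.617] [1.704 1.826 0.282]
[  0 370  10  14  76] [  3. 379.] med [ 1.6956 -1.1712 -0.2854] [ 1.69  -1.232 -0.333] [ 1.702 -1.104 -0.25 ]
rect 430.2749938964844 235.24905395507812 33.188785552978516 33.39077377319336 80.3777847290039 mean [0.4303 0.2349 0.1089]
pca 129.08145857647003
t 24.1 pos [0.5298 0.2048 0.1737] heady 89.17 tilt z [-5.e-04 -5.e-04 -1.e+00] F [-0.2  0.3 -0.8] w 0.0847
rot (tool, deg) [-0.00e+00 -5.00e-02 -8.62e+01]  shift AFTER rotating (mm) [-23.1 102.  152.2]  shift in current axes [100.1  29.9 152.2]
```

View pics/wrist18.png

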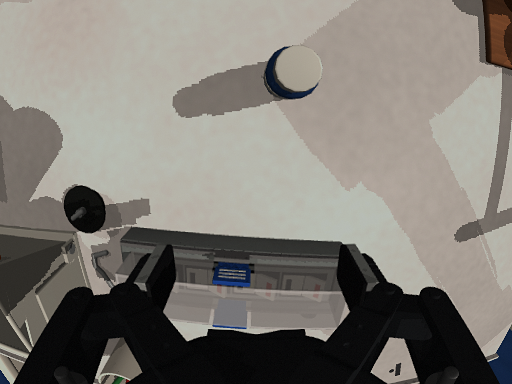

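Request:
servo_tool(series=[{"x": 33,"y": 10,"z": 0,"rx": 0,"ry": 0,"rz": 0,"jaw": 85},{"x": 34,"y": 10,"z": 0,"rx": 0,"ry": 0,"rz": 0,"jaw": 85},{"x": 33,"y": 10,"z": 0,"rx": 0,"ry": 0,"rz": 0,"jaw": 85},{"x": 0,"y": 0,"z": 35,"rx": 0,"ry": 0,"rz": 0,"jaw": 85},{"x": 0,"y": 0,"z": 0,"rx": 0,"ry": 0,"rz": 0,"jaw": 85},{"x": 0,"y": 0,"z": 0,"rx": 0,"ry": 0,"rz": 0,"jaw": 85}])

```text
t: 24.7
position: [0.4294, 0.2349, 0.1393]
eef_rot: [-0.0, 0.001, 1.0, -0.001]
wrist_force: [-0.9, 0.4, 0.0]
gripper_width: 0.0851
```

```bash
python3 -c "
from plan import delta
delta([.4303,.2352,.058],89.5)
from h import *
snap('wrist','wrist19.png')"
```

```text
t 24.7 pos [0.4294 0.2349 0.1393] heady 89.93 tilt z [-6.0e-04 -1.7e-03 -1.0e+00] F [-0.9  0.4  0. ] w 0.0851
rot (tool, deg) [-0.1  -0.03  0.43]  shift AFTER rotating (mm) [-0.9  0.3 81.3]  shift in current axes [-1.   0.4 81.3]
```

View pics/wrist19.png

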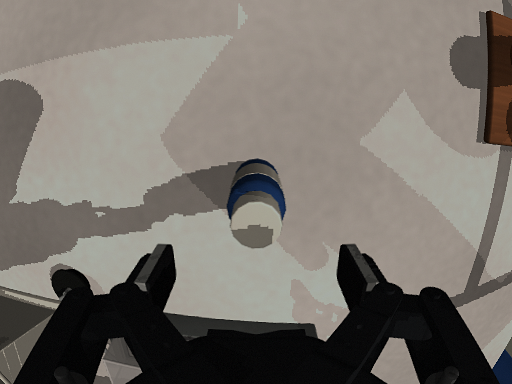

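Bottle (257,200) is centred between the jaws. Descend and grip.

Request:
servo_tool(series=[{"x": -1,"y": 0,"z": 30,"rx": 0,"ry": 0,"rz": 0,"jaw": 85},{"x": 0,"y": 0,"z": 30,"rx": 0,"ry": 0,"rz": 0,"jaw": 85},{"x": 0,"y": 0,"z": 20,"rx": 0,"ry": 0,"rz": 0,"jaw": 85},{"x": 0,"y": 0,"z": 0,"rx": 0,"ry": 0,"rz": 0,"jaw": 85},{"x": 0,"y": 0,"z": 0,"rx": 0,"ry": 0,"rz": 0,"jaw": 85}])

```text
t: 25.25
position: [0.431, 0.2356, 0.0608]
eef_rot: [0.001, 0.001, 1.0, 0.0]
wrist_force: [0.1, -0.0, 0.5]
gripper_width: 0.0851
```

Request:
servo_tool(series=[{"x": 0,"y": 0,"z": 0,"rx": 0,"ry": 0,"rz": 0,"jaw": 36},{"x": 0,"y": 0,"z": 0,"rx": 0,"ry": 0,"rz": 0,"jaw": 36},{"x": 0,"y": 0,"z": 0,"rx": 0,"ry": 0,"rz": 0,"jaw": 36},{"x": 0,"y": 0,"z": 0,"rx": 0,"ry": 0,"rz": 0,"jaw": 36},{"x": 0,"y": 0,"z": 0,"rx": 0,"ry": 0,"rz": 0,"jaw": 36},{"x": 0,"y": 0,"z": 0,"rx": 0,"ry": 0,"rz": 0,"jaw": 36}], newtons=40)

```text
t: 25.85
position: [0.4305, 0.2358, 0.0606]
eef_rot: [0.001, 0.001, 1.0, 0.001]
wrist_force: [-0.1, -0.6, 5.9]
gripper_width: 0.0425
```

Request:
servo_tool(series=[{"x": 0,"y": 0,"z": -20,"rx": 0,"ry": 0,"rz": 0,"jaw": 36},{"x": 0,"y": 0,"z": -40,"rx": 0,"ry": 0,"rz": 0,"jaw": 36},{"x": 0,"y": 0,"z": -45,"rx": 0,"ry": 0,"rz": 0,"jaw": 36},{"x": 0,"y": 0,"z": -45,"rx": 0,"ry": 0,"rz": 0,"jaw": 36},{"x": 0,"y": 0,"z": -45,"rx": 0,"ry": 0,"rz": 0,"jaw": 36},{"x": 0,"y": 0,"z": 0,"rx": 0,"ry": 0,"rz": 0,"jaw": 36},{"x": 0,"y": 0,"z": 0,"rx": 0,"ry": 0,"rz": 0,"jaw": 36}])

```text
t: 26.55
position: [0.4298, 0.2359, 0.2545]
eef_rot: [0.0, 0.001, 1.0, 0.001]
wrist_force: [-0.3, 0.1, -1.9]
gripper_width: 0.0425
```

```bash
python3 -c "
from plan import delta
delta([.648,-.125,.25],89.9)
from h import *
st()
snap('wrist','wrist20.png')"
```

```text
t 26.55 pos [0.4298 0.2359 0.2545] heady 89.87 tilt z [ 0.      0.0017 -1.    ] F [-0.3  0.1 -1.9] w 0.0425
rot (tool, deg) [ 0.1   0.   -0.03]  shift AFTER rotating (mm) [-218.9 -360.5    4.5]  shift in current axes [-219.1 -360.4    3.8]
{'t': 26.55, 'joints': [0.9136, -0.2509, -0.1415, -0.0011, -1.6788, -2.4868], 'dq': [-0.0004, 0.017, -0.058, -0.0118, 0.0043, 0.001], 'tau': [-0.1384, -24.7412, 37.9842, 7.822, -0.0706, 0.0001], 'position': [0.4298, 0.2359, 0.2545], 'eef_rot': [0.0, 0.0011, 1.0, 0.0009], 'wrist_force': [-0.2609, 0.0945, -1.9074], 'wrist_torque': [0.0107, 0.0194, -0.0731], 'gripper_width': 0.0425}
```

View pics/wrist20.png

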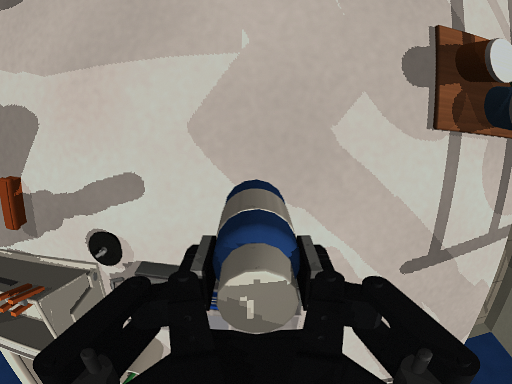

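Request:
servo_tool(series=[{"x": 0,"y": -36,"z": -18,"rx": 0,"ry": 0,"rz": 0,"jaw": 36},{"x": 0,"y": -36,"z": -17,"rx": 0,"ry": 0,"rz": 0,"jaw": 36},{"x": -27,"y": -36,"z": 0,"rx": 0,"ry": 0,"rz": 0,"jaw": 36},{"x": -27,"y": -36,"z": 0,"rx": 0,"ry": 0,"rz": 0,"jaw": 36},{"x": -27,"y": -36,"z": 0,"rx": 0,"ry": 0,"rz": 0,"jaw": 36},{"x": -27,"y": -36,"z": 0,"rx": 0,"ry": 0,"rz": 0,"jaw": 36},{"x": -27,"y": -36,"z": 0,"rx": 0,"ry": 0,"rz": 0,"jaw": 36},{"x": -28,"y": -36,"z": 0,"rx": 0,"ry": 0,"rz": 0,"jaw": 36}])

```text
t: 27.4
position: [0.5924, -0.0546, 0.2866]
eef_rot: [-0.002, 0.001, 1.0, -0.0]
wrist_force: [1.1, 1.7, -0.8]
gripper_width: 0.0424
```

Request:
servo_tool(series=[{"x": -28,"y": -36,"z": 0,"rx": 0,"ry": 0,"rz": 0,"jaw": 36},{"x": -28,"y": -36,"z": 0,"rx": 0,"ry": 0,"rz": 0,"jaw": 36},{"x": 0,"y": 0,"z": 0,"rx": 0,"ry": 0,"rz": 0,"jaw": 36},{"x": 0,"y": 0,"z": 0,"rx": 0,"ry": 0,"rz": 0,"jaw": 36}])

```text
t: 27.8
position: [0.6478, -0.1258, 0.285]
eef_rot: [-0.003, 0.002, 1.0, 0.0]
wrist_force: [0.3, 0.6, -1.8]
gripper_width: 0.0421
```

```bash
python3 -c "
from plan import delta
delta([.648,-.125,.115],89.9)
from h import *
snap('wrist','wrist21.png'); snap('scene','scene21.png')"
```

```text
t 27.8 pos [ 0.6478 -0.1258  0.285 ] heady 89.76 tilt z [-6.5e-03  2.0e-04 -1.0e+00] F [ 0.3  0.6 -1.8] w 0.0421
rot (tool, deg) [ 0.01 -0.37 -0.14]  shift AFTER rotating (mm) [ -0.2   0.8 170. ]  shift in current axes [ -1.3   0.8 170. ]
```

View pics/wrist21.png

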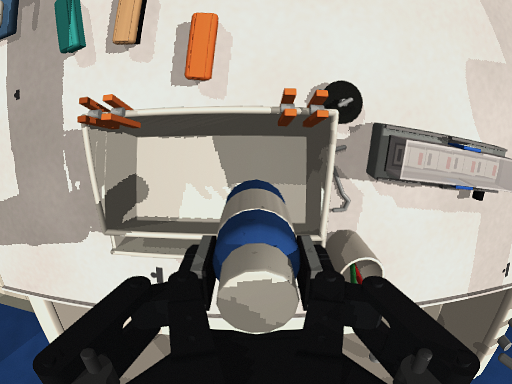

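View pics/scene21.png

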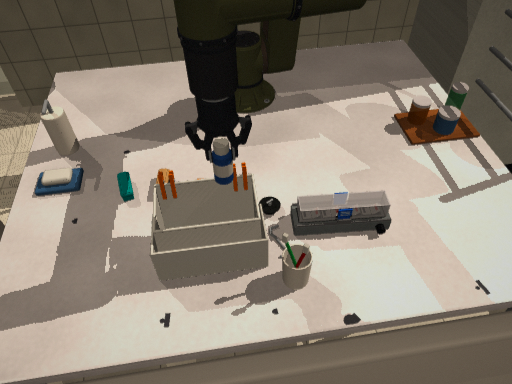

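Request:
servo_tool(series=[{"x": 0,"y": 0,"z": 40,"rx": 0,"ry": 0,"rz": 0,"jaw": 36},{"x": 0,"y": 0,"z": 40,"rx": 0,"ry": 0,"rz": 0,"jaw": 36},{"x": 0,"y": 0,"z": 40,"rx": 0,"ry": 0,"rz": 0,"jaw": 36},{"x": 0,"y": 0,"z": 25,"rx": 0,"ry": 0,"rz": 0,"jaw": 36},{"x": 0,"y": 0,"z": 15,"rx": 0,"ry": 0,"rz": 0,"jaw": 36},{"x": 0,"y": 0,"z": 8,"rx": 0,"ry": 0,"rz": 0,"jaw": 36},{"x": 0,"y": 0,"z": 0,"rx": 0,"ry": 0,"rz": 0,"jaw": 36}])

```text
t: 28.6
position: [0.6479, -0.1245, 0.1216]
eef_rot: [0.0, 0.001, 1.0, 0.0]
wrist_force: [-0.3, 0.6, -1.0]
gripper_width: 0.0422
```

```bash
python3 -c "
from plan import delta
delta([.648,-.125,.105],89.9)
from h import *
snap('wrist','wrist22.png'); snap('scene','scene22.png')"
```

```text
t 28.6 pos [ 0.6479 -0.1245  0.1216] heady 89.9 tilt z [ 3.e-04  0.e+00 -1.e+00] F [-0.3  0.6 -1. ] w 0.0422
rot (tool, deg) [0.   0.02 0.  ]  shift AFTER rotating (mm) [-0.1 -0.5 16.6]  shift in current axes [-0.1 -0.5 16.6]
```

View pics/wrist22.png

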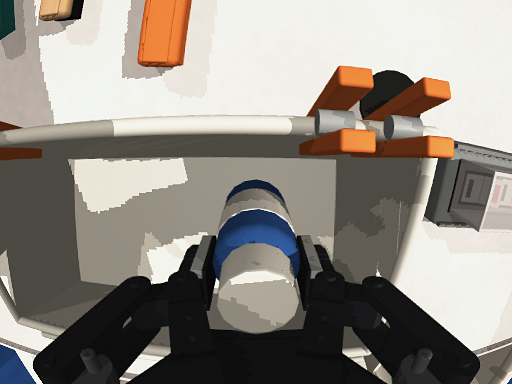

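Request:
servo_tool(series=[{"x": 0,"y": 0,"z": 10,"rx": 0,"ry": 0,"rz": 0,"jaw": 36},{"x": 0,"y": 0,"z": 8,"rx": 0,"ry": 0,"rz": 0,"jaw": 36},{"x": 0,"y": 0,"z": 0,"rx": 0,"ry": 0,"rz": 0,"jaw": 36},{"x": 0,"y": 0,"z": 0,"rx": 0,"ry": 0,"rz": 0,"jaw": 36}])

```text
t: 29.1
position: [0.6477, -0.1253, 0.1027]
eef_rot: [-0.0, 0.001, 1.0, -0.0]
wrist_force: [-0.3, -0.2, -1.1]
gripper_width: 0.0427
```

Request:
servo_tool(series=[{"x": 0,"y": 0,"z": 0,"rx": 0,"ry": 0,"rz": 0,"jaw": 62},{"x": 0,"y": 0,"z": 0,"rx": 0,"ry": 0,"rz": 0,"jaw": 62},{"x": 0,"y": 0,"z": 0,"rx": 0,"ry": 0,"rz": 0,"jaw": 62},{"x": 0,"y": 0,"z": 0,"rx": 0,"ry": 0,"rz": 0,"jaw": 62}])

```text
t: 29.5
position: [0.6481, -0.1251, 0.1036]
eef_rot: [0.0, 0.001, 1.0, 0.0]
wrist_force: [0.3, 0.3, -0.4]
gripper_width: 0.0622
```

Request:
servo_tool(series=[{"x": 0,"y": 0,"z": -40,"rx": 0,"ry": 0,"rz": 0,"jaw": 62},{"x": 0,"y": 0,"z": -50,"rx": 0,"ry": 0,"rz": 0,"jaw": 62},{"x": 0,"y": 0,"z": -50,"rx": 0,"ry": 0,"rz": 0,"jaw": 62},{"x": 0,"y": 0,"z": -30,"rx": 0,"ry": 0,"rz": 0,"jaw": 85},{"x": 0,"y": 0,"z": 0,"rx": 0,"ry": 0,"rz": 0,"jaw": 85},{"x": 0,"y": 0,"z": 0,"rx": 0,"ry": 0,"rz": 0,"jaw": 85}])

```text
t: 30.1
position: [0.6482, -0.1249, 0.274]
eef_rot: [0.001, 0.001, 1.0, 0.0]
wrist_force: [-0.9, 0.1, -1.5]
gripper_width: 0.085
```

```bash
python3 -c "
from plan import delta
delta([.430,-.302,.2],82.6)
from h import *
snap('wrist','wrist23.png'); snap('scene','scene23.png'); snap('top','top23.png')"
python3 fit.py top23.png | grep brush
```

```text
t 30.1 pos [ 0.6482 -0.1249  0.274 ] heady 89.86 tilt z [ 1.7e-03  6.0e-04 -1.0e+00] F [-0.9  0.1 -1.5] w 0.085
rot (tool, deg) [0.04 0.1  7.26]  shift AFTER rotating (mm) [ 193.6 -203.7   74. ]  shift in current axes [ 217.9 -177.7   73.5]
brush 488 c 429.8 -302.2 size 36.5 95.2 ang 82.23 mean [ 430.3 -301.2   34.3] z [28.2 34.6 39.4]
  return _methods._mean(a, axis=axis, dtype=dtype,
  ret = um.true_divide(
fit.py:8: RuntimeWarning: Mean of empty slice.
  print(n,len(q),'c',round(x,1),round(y,1),'size',round(w,1),round(h,1),'ang',round(a,2),'mean',np.round(q.mean(0)*1000,1),'z',np.round(np.percentile(q[:,2],[5,50,95])*1000,1))
Traceback (most recent call last):
  File "fit.py", line 14, in <module>
    rect(reg(120,165,250,285)&(Z>.1)&(Z<.12),'cap')
    ~~~~^^^^^^^^^^^^^^^^^^^^^^^^^^^^^^^^^^^^^^^^^^^
  File "fit.py", line 8, in rect
    print(n,len(q),'c',round(x,1),round(y,1),'size',round(w,1),round(h,1),'ang',round(a,2),'mean',np.round(q.mean(0)*1000,1),'z',np.round(np.percentile(q[:,2],[5,50,95])*1000,1))
                                                                                                                                          ~~~~~~~~~~~~~^^^^^^^^^^^^^^^^^^
IndexError: index -1 is out of bounds for axis 0 with size 0
```

View pics/wrist23.png

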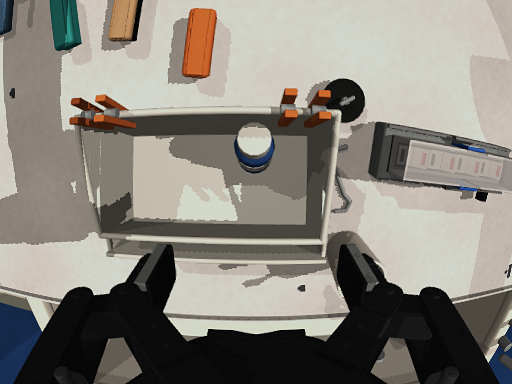

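View pics/top23.png

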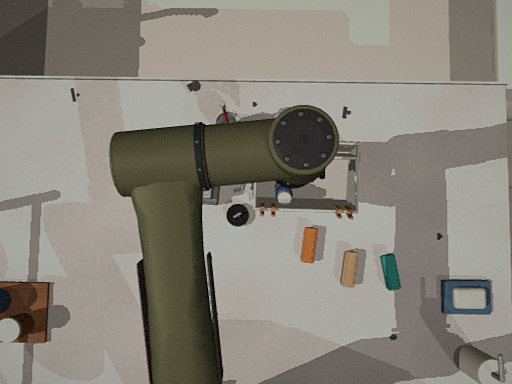

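Request:
servo_tool(series=[{"x": 0,"y": 0,"z": 0,"rx": 0,"ry": 0,"rz": 7.3,"jaw": 64},{"x": 39,"y": -41,"z": 0,"rx": 0,"ry": 0,"rz": 0,"jaw": 64},{"x": 39,"y": -41,"z": 0,"rx": 0,"ry": 0,"rz": 0,"jaw": 64},{"x": 39,"y": -41,"z": 30,"rx": 0,"ry": 0,"rz": 0,"jaw": 64},{"x": 39,"y": -41,"z": 30,"rx": 0,"ry": 0,"rz": 0,"jaw": 64},{"x": 38,"y": -40,"z": 40,"rx": 0,"ry": 0,"rz": 0,"jaw": 64},{"x": 0,"y": 0,"z": 30,"rx": 0,"ry": 0,"rz": 0,"jaw": 64},{"x": 0,"y": 0,"z": 0,"rx": 0,"ry": 0,"rz": 0,"jaw": 64}])

```text
t: 31.05
position: [0.467, -0.2686, 0.1615]
eef_rot: [-0.004, 0.066, 0.998, 0.001]
wrist_force: [0.6, 1.2, -1.8]
gripper_width: 0.0639
```

Request:
servo_tool(series=[{"x": 0,"y": 0,"z": 0,"rx": 0,"ry": 0,"rz": 0,"jaw": 64},{"x": 0,"y": 0,"z": 0,"rx": 0,"ry": 0,"rz": 0,"jaw": 64}])

```text
t: 31.25
position: [0.4712, -0.269, 0.1687]
eef_rot: [0.001, 0.064, 0.998, -0.0]
wrist_force: [-0.4, 0.5, 0.7]
gripper_width: 0.0643
```

```bash
python3 -c "
from plan import delta
from h import *
c=snap('wrist','wrist24.png')
P=wcloud(c); ok=c['range_z']>0
m=ok&(P[...,2]>.025)&(P[...,2]<.045)&(np.hypot(P[...,0]-.43,P[...,1]+.302)<.062)
q=P[m]; (x,y),(w,h),a=cv2.minAreaRect(q[:,:2].astype(np.float32)*1000); print(len(q),x,y,w,h,a,q.mean(0))
delta([.430,-.302,.012],82.6)"
```

```text
3487 430.8828430175781 -305.296142578125 37.12627029418945 93.95266723632812 81.95436096191406 [ 0.42940266 -0.3040058   0.03371791]
t 31.3 pos [ 0.4713 -0.2689  0.1687] heady 82.62 tilt z [ 2.e-03 -9.e-04 -1.e+00] F [-0.   0.   0.4] w 0.0638
rot (tool, deg) [-0.04  0.12  0.02]  shift AFTER rotating (mm) [ 36.7 -38.1 156.7]  shift in current axes [ 37.  -38.  156.7]
```

View pics/wrist24.png

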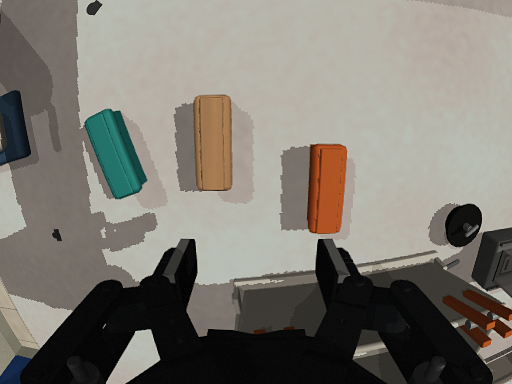

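Request:
servo_tool(series=[{"x": 18,"y": -20,"z": 0,"rx": 0,"ry": 0,"rz": 0,"jaw": 64},{"x": 18,"y": -19,"z": 20,"rx": 0,"ry": 0,"rz": 0,"jaw": 64},{"x": 0,"y": 0,"z": 40,"rx": 0,"ry": 0,"rz": 0,"jaw": 64},{"x": 0,"y": 0,"z": 20,"rx": 0,"ry": 0,"rz": 0,"jaw": 64},{"x": 0,"y": 0,"z": 0,"rx": 0,"ry": 0,"rz": 0,"jaw": 64},{"x": 0,"y": 0,"z": 0,"rx": 0,"ry": 0,"rz": 0,"jaw": 64}])

```text
t: 31.9
position: [0.4304, -0.3033, 0.0887]
eef_rot: [0.001, 0.064, 0.998, -0.001]
wrist_force: [-0.5, 0.4, 0.9]
gripper_width: 0.0639
```

```bash
python3 -c "
from plan import delta
from h import *
c=snap('wrist','wrist25.png')
P=wcloud(c); ok=c['range_z']>0
m=ok&(P[...,2]>.025)&(P[...,2]<.045)&(np.hypot(P[...,0]-.43,P[...,1]+.302)<.062)
q=P[m]; (x,y),(w,h),a=cv2.minAreaRect(q[:,:2].astype(np.float32)*1000); print(len(q),x,y,w,h,a,q.mean(0))
delta([.4305,-.3035,.012],82.6)"
```

```text
5792 429.88134765625 -305.3959045410156 35.700416564941406 93.29224395751953 82.16737365722656 [ 0.42528878 -0.30477995  0.03375278]
t 31.95 pos [ 0.4308 -0.3034  0.0894] heady 82.61 tilt z [ 0.0025 -0.0016 -1.    ] F [ 0.1 -0.3  0.8] w 0.064
rot (tool, deg) [-0.07  0.15  0.01]  shift AFTER rotating (mm) [ 0.2 -0.1 77.4]  shift in current axes [ 0.4 -0.  77.4]
```

View pics/wrist25.png

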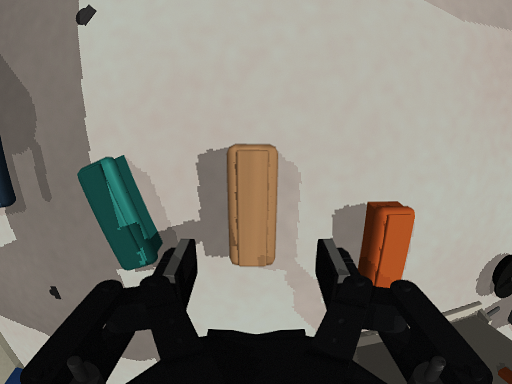

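Request:
servo_tool(series=[{"x": 0,"y": -1,"z": 30,"rx": 0,"ry": 0,"rz": 0,"jaw": 64},{"x": 0,"y": 0,"z": 30,"rx": 0,"ry": 0,"rz": 0,"jaw": 64},{"x": 0,"y": 0,"z": 16,"rx": 0,"ry": 0,"rz": 0,"jaw": 64},{"x": 0,"y": 0,"z": 0,"rx": 0,"ry": 0,"rz": 0,"jaw": 64},{"x": 0,"y": 0,"z": 0,"rx": 0,"ry": 0,"rz": 0,"jaw": 64}])

```text
t: 32.45
position: [0.4306, -0.3046, 0.0131]
eef_rot: [0.001, 0.065, 0.998, -0.001]
wrist_force: [0.2, 0.5, 0.6]
gripper_width: 0.0634
```

Request:
servo_tool(series=[{"x": 0,"y": 0,"z": 0,"rx": 0,"ry": 0,"rz": 0,"jaw": 28},{"x": 0,"y": 0,"z": 0,"rx": 0,"ry": 0,"rz": 0,"jaw": 28},{"x": 0,"y": 0,"z": 0,"rx": 0,"ry": 0,"rz": 0,"jaw": 28},{"x": 0,"y": 0,"z": 0,"rx": 0,"ry": 0,"rz": 0,"jaw": 28},{"x": 0,"y": 0,"z": 0,"rx": 0,"ry": 0,"rz": 0,"jaw": 28}])

```text
t: 32.95
position: [0.4305, -0.3046, 0.013]
eef_rot: [0.002, 0.065, 0.998, -0.001]
wrist_force: [-0.4, 2.0, 5.3]
gripper_width: 0.0352
```

Request:
servo_tool(series=[{"x": 0,"y": 0,"z": -30,"rx": 0,"ry": 0,"rz": 0,"jaw": 28},{"x": 0,"y": 0,"z": -50,"rx": 0,"ry": 0,"rz": 0,"jaw": 28},{"x": 0,"y": 0,"z": -50,"rx": 0,"ry": 0,"rz": 0,"jaw": 28},{"x": 0,"y": 0,"z": -50,"rx": 0,"ry": 0,"rz": 0,"jaw": 28},{"x": 0,"y": 0,"z": -50,"rx": 0,"ry": 0,"rz": 0,"jaw": 28},{"x": 0,"y": 0,"z": -25,"rx": 0,"ry": 0,"rz": -7.3,"jaw": 28},{"x": 0,"y": 0,"z": 0,"rx": 0,"ry": 0,"rz": 0,"jaw": 28}])

```text
t: 33.65
position: [0.4302, -0.3048, 0.2711]
eef_rot: [0.004, -0.0, 1.0, -0.002]
wrist_force: [0.1, 0.6, -1.5]
gripper_width: 0.0354
```

```bash
python3 -c "
from plan import delta
from h import *
c=snap('wrist','wrist26.png')
delta([.652,-.215,.26],89.9)"
```

```text
t 33.7 pos [ 0.4298 -0.3042  0.2679] heady 89.84 tilt z [ 3.5e-03 -6.0e-04 -1.0e+00] F [-0.5  0.1 -2.3] w 0.0351
rot (tool, deg) [-0.03  0.2  -0.06]  shift AFTER rotating (mm) [-222.1   89.6    7.9]  shift in current axes [-222.    89.8    8.6]
```

View pics/wrist26.png

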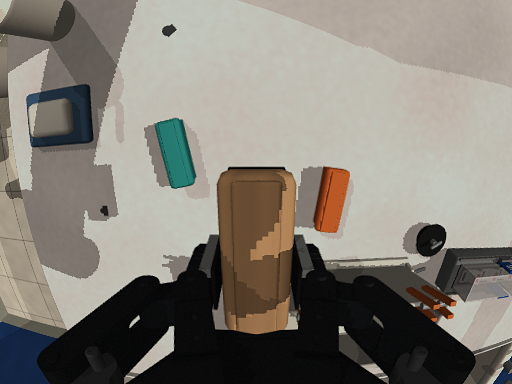

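Request:
servo_tool(series=[{"x": -37,"y": 15,"z": 0,"rx": 0,"ry": 0,"rz": 0,"jaw": 28},{"x": -37,"y": 15,"z": 0,"rx": 0,"ry": 0,"rz": 0,"jaw": 28},{"x": -37,"y": 15,"z": 0,"rx": 0,"ry": 0,"rz": 0,"jaw": 28},{"x": -37,"y": 15,"z": 0,"rx": 0,"ry": 0,"rz": 0,"jaw": 28},{"x": -37,"y": 15,"z": 0,"rx": 0,"ry": 0,"rz": 0,"jaw": 28},{"x": -37,"y": 15,"z": 0,"rx": 0,"ry": 0,"rz": 0,"jaw": 28},{"x": 0,"y": 0,"z": 0,"rx": 0,"ry": 0,"rz": 0,"jaw": 28},{"x": 0,"y": 0,"z": 0,"rx": 0,"ry": 0,"rz": 0,"jaw": 28}])

```text
t: 34.5
position: [0.6516, -0.2139, 0.2623]
eef_rot: [-0.003, 0.001, 1.0, 0.0]
wrist_force: [-0.6, 0.3, -1.4]
gripper_width: 0.035
```

```bash
python3 -c "
from plan import delta
from h import *
c=snap('wrist','wrist27.png')
delta([.652,-.215,.085],89.9)"
```

```text
t 34.55 pos [ 0.6511 -0.2146  0.264 ] heady 89.82 tilt z [-3.3e-03  3.0e-04 -1.0e+00] F [-0.9  0.4 -1.1] w 0.0354
rot (tool, deg) [ 0.02 -0.19 -0.08]  shift AFTER rotating (mm) [ -0.9  -0.4 179. ]  shift in current axes [ -1.5  -0.5 179. ]
```

View pics/wrist27.png

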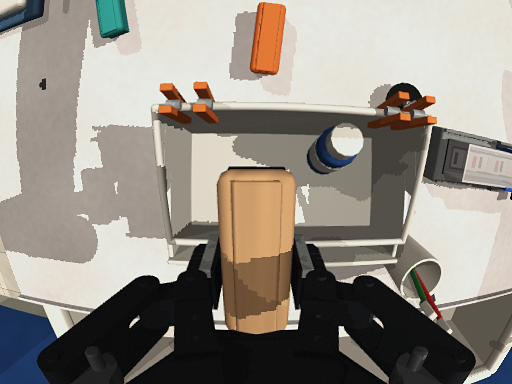

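Request:
servo_tool(series=[{"x": 0,"y": -8,"z": 0,"rx": 0,"ry": 0,"rz": -8.2,"jaw": 28},{"x": 0,"y": 0,"z": 0,"rx": 0,"ry": 0,"rz": -8.2,"jaw": 28},{"x": 0,"y": 0,"z": 0,"rx": 0,"ry": 0,"rz": -8.2,"jaw": 28},{"x": 0,"y": 0,"z": 0,"rx": 0,"ry": 0,"rz": -8.2,"jaw": 28},{"x": 0,"y": 0,"z": 0,"rx": 0,"ry": 0,"rz": -8.2,"jaw": 28},{"x": 0,"y": 0,"z": 0,"rx": 0,"ry": 0,"rz": -8.2,"jaw": 28},{"x": 0,"y": 0,"z": 0,"rx": 0,"ry": 0,"rz": -8.2,"jaw": 28},{"x": 0,"y": 0,"z": 0,"rx": 0,"ry": 0,"rz": -8.2,"jaw": 28}])

```text
t: 35.35
position: [0.6503, -0.2234, 0.2668]
eef_rot: [0.0, -0.542, 0.84, -0.0]
wrist_force: [-0.8, -0.7, -1.3]
gripper_width: 0.0352
```

Request:
servo_tool(series=[{"x": 0,"y": 0,"z": 0,"rx": 0,"ry": 0,"rz": -8.2,"jaw": 28},{"x": 0,"y": 0,"z": 0,"rx": 0,"ry": 0,"rz": -8.2,"jaw": 28},{"x": 0,"y": 0,"z": 0,"rx": 0,"ry": 0,"rz": -8.0,"jaw": 28},{"x": 0,"y": 0,"z": 0,"rx": 0,"ry": 0,"rz": 0,"jaw": 28},{"x": 0,"y": 0,"z": 0,"rx": 0,"ry": 0,"rz": 0,"jaw": 28}])

```text
t: 35.85
position: [0.6507, -0.2231, 0.2666]
eef_rot: [0.0, -0.705, 0.71, -0.0]
wrist_force: [-0.3, 0.6, -1.2]
gripper_width: 0.035
```

```bash
python3 -c "
from plan import delta
from h import *
c=snap('wrist','wrist28.png')
delta([.650,-.226,.085],180)"
```

```text
t 35.9 pos [ 0.6509 -0.223   0.2665] heady 179.62 tilt z [ 6.e-04  1.e-04 -1.e+00] F [ 0.1 -0.6 -0.8] w 0.0349
rot (tool, deg) [-0.04  0.   -0.38]  shift AFTER rotating (mm) [  3.    0.9 181.5]  shift in current axes [  3.    1.  181.5]
```

View pics/wrist28.png

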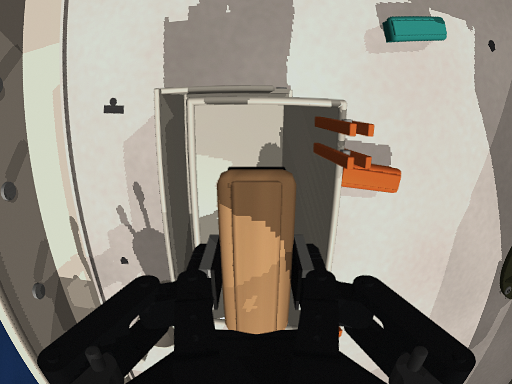

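Request:
servo_tool(series=[{"x": 2,"y": 1,"z": 40,"rx": 0,"ry": 0,"rz": 0,"jaw": 28},{"x": 0,"y": 0,"z": 40,"rx": 0,"ry": 0,"rz": 0,"jaw": 28},{"x": 0,"y": 0,"z": 40,"rx": 0,"ry": 0,"rz": 0,"jaw": 28},{"x": 0,"y": 0,"z": 30,"rx": 0,"ry": 0,"rz": 0,"jaw": 28},{"x": 0,"y": 0,"z": 16,"rx": 0,"ry": 0,"rz": 0,"jaw": 28},{"x": 0,"y": 0,"z": 0,"rx": 0,"ry": 0,"rz": 0,"jaw": 28},{"x": 0,"y": 0,"z": 0,"rx": 0,"ry": 0,"rz": 0,"jaw": 28}])

```text
t: 36.6
position: [0.6511, -0.2251, 0.1019]
eef_rot: [0.0, -0.706, 0.708, -0.001]
wrist_force: [0.0, -0.2, -0.9]
gripper_width: 0.0353
```

```bash
python3 -c "
from plan import delta
from h import *
c=snap('wrist','wrist29.png')
delta([.650,-.226,.085],180)"
```

```text
t 36.65 pos [ 0.6515 -0.2251  0.1028] heady 179.82 tilt z [ 0.0035 -0.0012 -1.    ] F [ 0.1  0.2 -0.1] w 0.0353
rot (tool, deg) [-0.2  -0.07 -0.18]  shift AFTER rotating (mm) [ 0.9  1.5 17.8]  shift in current axes [ 0.9  1.6 17.8]
```

View pics/wrist29.png

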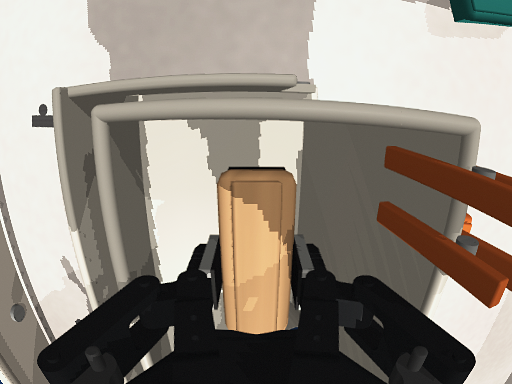

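Request:
servo_tool(series=[{"x": 0,"y": 0,"z": 0,"rx": 0,"ry": 0,"rz": 0,"jaw": 50},{"x": 0,"y": 0,"z": 0,"rx": 0,"ry": 0,"rz": 0,"jaw": 50},{"x": 0,"y": 0,"z": 0,"rx": 0,"ry": 0,"rz": 0,"jaw": 50},{"x": 0,"y": 0,"z": -40,"rx": 0,"ry": 0,"rz": 0,"jaw": 50},{"x": 0,"y": 0,"z": -40,"rx": 0,"ry": 0,"rz": 0,"jaw": 50},{"x": 0,"y": 0,"z": -50,"rx": 0,"ry": 0,"rz": 0,"jaw": 50},{"x": 0,"y": 0,"z": -40,"rx": 0,"ry": 0,"rz": 0,"jaw": 30},{"x": 0,"y": 0,"z": 0,"rx": 0,"ry": 0,"rz": 0,"jaw": 0}])

```text
t: 37.45
position: [0.6518, -0.2258, 0.2793]
eef_rot: [0.003, -0.706, 0.708, -0.006]
wrist_force: [-0.4, -0.2, 1.7]
gripper_width: 0.0217
```

```bash
python3 -c "
from plan import delta
from h import *
c=snap('wrist','wrist30.png');snap('scene','scene30.png')
delta([.520,-.175,.28],180)"
```

```text
t 37.55 pos [ 0.6509 -0.2246  0.2719] heady 179.85 tilt z [ 3.3e-03  1.0e-04 -1.0e+00] F [ 0.6 -0.6 -1.1] w 0.007
rot (tool, deg) [-0.19  0.   -0.15]  shift AFTER rotating (mm) [-49.6 130.9  -8.1]  shift in current axes [-49.3 131.   -8.5]
```

View pics/wrist30.png

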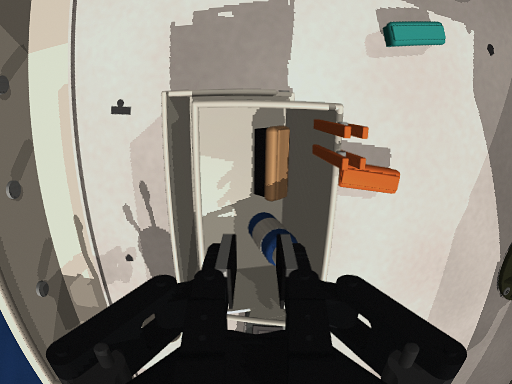

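View pics/scene30.png

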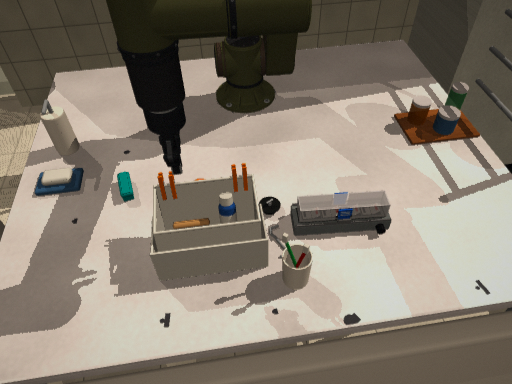

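Request:
servo_tool(series=[{"x": -17,"y": 45,"z": 0,"rx": 0,"ry": 0,"rz": 0,"jaw": 0},{"x": -17,"y": 45,"z": 0,"rx": 0,"ry": 0,"rz": 0,"jaw": 0},{"x": -16,"y": 41,"z": 0,"rx": 0,"ry": 0,"rz": 0,"jaw": 0},{"x": 0,"y": 0,"z": 0,"rx": 0,"ry": 0,"rz": 8.2,"jaw": 0},{"x": 0,"y": 0,"z": 0,"rx": 0,"ry": 0,"rz": 8.2,"jaw": 0},{"x": 0,"y": 0,"z": 0,"rx": 0,"ry": 0,"rz": 8.2,"jaw": 0},{"x": 0,"y": 0,"z": 0,"rx": 0,"ry": 0,"rz": 8.2,"jaw": 0},{"x": 0,"y": 0,"z": 0,"rx": 0,"ry": 0,"rz": 8.2,"jaw": 0}])

```text
t: 38.35
position: [0.519, -0.1741, 0.2684]
eef_rot: [-0.001, -0.411, 0.912, 0.001]
wrist_force: [0.5, 0.6, 0.3]
gripper_width: -0.0003
```

Request:
servo_tool(series=[{"x": 0,"y": 0,"z": 0,"rx": 0,"ry": 0,"rz": 8.2,"jaw": 0},{"x": 0,"y": 0,"z": 0,"rx": 0,"ry": 0,"rz": 8.2,"jaw": 0},{"x": 0,"y": 0,"z": 0,"rx": 0,"ry": 0,"rz": 8.2,"jaw": 0},{"x": 0,"y": 0,"z": 0,"rx": 0,"ry": 0,"rz": 8.2,"jaw": 0},{"x": 0,"y": 0,"z": 0,"rx": 0,"ry": 0,"rz": 8.2,"jaw": 0},{"x": 0,"y": 0,"z": 0,"rx": 0,"ry": 0,"rz": 8,"jaw": 0},{"x": 0,"y": 0,"z": 0,"rx": 0,"ry": 0,"rz": 0,"jaw": 0}])

```text
t: 39.05
position: [0.5192, -0.1742, 0.2685]
eef_rot: [-0.001, 0.002, 1.0, 0.0]
wrist_force: [0.5, 0.8, -0.7]
gripper_width: 0.0
```

```bash
python3 -c "
from plan import delta
from h import *
c=snap('wrist','wrist31.png')
delta([.53,-.174,.12],90)"
```

```text
t 39.1 pos [ 0.5192 -0.1742  0.2688] heady 90.03 tilt z [-2.1e-03  3.0e-04 -1.0e+00] F [-0.5 -0.1 -0.5] w 0.0001
rot (tool, deg) [ 0.02 -0.12  0.03]  shift AFTER rotating (mm) [-10.8   0.2 148.8]  shift in current axes [-1.110e+01  1.000e-01  1.487e+02]
```

View pics/wrist31.png

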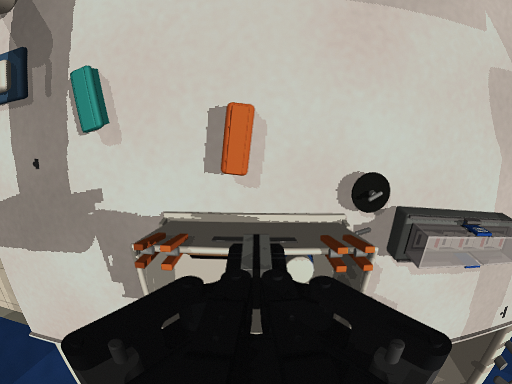

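Request:
servo_tool(series=[{"x": 0,"y": 0,"z": 45,"rx": 0,"ry": 0,"rz": 0,"jaw": 0},{"x": 0,"y": 0,"z": 45,"rx": 0,"ry": 0,"rz": 0,"jaw": 0},{"x": 0,"y": 0,"z": 40,"rx": 0,"ry": 0,"rz": 0,"jaw": 0},{"x": 0,"y": 0,"z": 18,"rx": 0,"ry": 0,"rz": 0,"jaw": 0},{"x": 0,"y": 0,"z": 0,"rx": 0,"ry": 0,"rz": 0,"jaw": 0},{"x": 0,"y": 0,"z": 0,"rx": 0,"ry": 0,"rz": 0,"jaw": 0}])

```text
t: 39.7
position: [0.5197, -0.1745, 0.1226]
eef_rot: [0.0, 0.0, 1.0, -0.0]
wrist_force: [1.0, -0.2, 0.3]
gripper_width: -0.0003
```

Request:
servo_tool(series=[{"x": -8,"y": 0,"z": 0,"rx": 0,"ry": 0,"rz": 0,"jaw": 0},{"x": -8,"y": 0,"z": 0,"rx": 0,"ry": 0,"rz": 0,"jaw": 0},{"x": -8,"y": 0,"z": 0,"rx": 0,"ry": 0,"rz": 0,"jaw": 0},{"x": -8,"y": 0,"z": 0,"rx": 0,"ry": 0,"rz": 0,"jaw": 0},{"x": -6,"y": 0,"z": 0,"rx": 0,"ry": 0,"rz": 0,"jaw": 0},{"x": -6,"y": 0,"z": 0,"rx": 0,"ry": 0,"rz": 0,"jaw": 0},{"x": -6,"y": 0,"z": 0,"rx": 0,"ry": 0,"rz": 0,"jaw": 0}])

```text
t: 40.4
position: [0.5699, -0.1745, 0.122]
eef_rot: [-0.0, 0.001, 1.0, -0.0]
wrist_force: [-0.4, -0.4, 1.8]
gripper_width: -0.0003
```

```bash
python3 -c "
from plan import delta
from h import *
snap('scene','scene32.png');c=snap('wrist','wrist32.png')
delta([.6,-.174,.12],90)"
```

```text
t 40.5 pos [ 0.5701 -0.1744  0.1218] heady 89.86 tilt z [-3.e-04  0.e+00 -1.e+00] F [ 0.2 -0.3 -0.5] w -0.0001
rot (tool, deg) [ 0.   -0.02 -0.14]  shift AFTER rotating (mm) [-29.9   0.4   1.8]  shift in current axes [-29.9   0.5   1.8]
```

View pics/scene32.png

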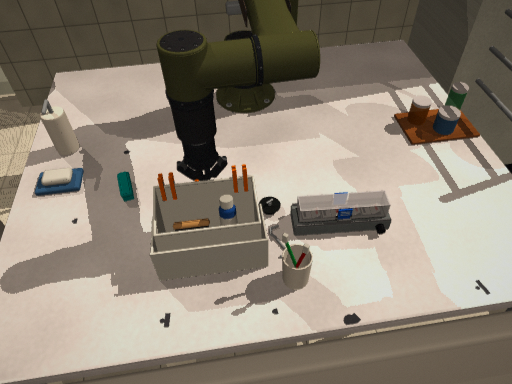

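View pics/wrist32.png

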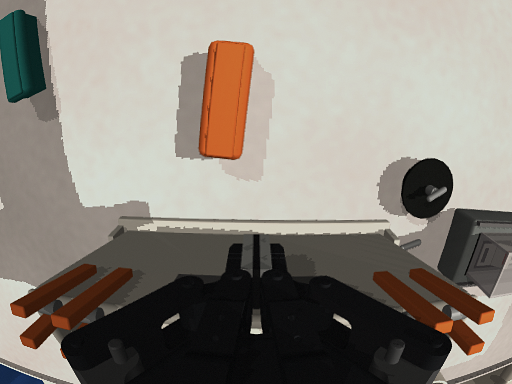

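Request:
servo_tool(series=[{"x": -5,"y": 0,"z": 0,"rx": 0,"ry": 0,"rz": 0,"jaw": 0},{"x": -5,"y": 0,"z": 0,"rx": 0,"ry": 0,"rz": 0,"jaw": 0},{"x": -5,"y": 0,"z": 0,"rx": 0,"ry": 0,"rz": 0,"jaw": 0},{"x": -5,"y": 0,"z": 0,"rx": 0,"ry": 0,"rz": 0,"jaw": 0},{"x": 0,"y": 0,"z": 0,"rx": 0,"ry": 0,"rz": 0,"jaw": 0}])

```text
t: 41.0
position: [0.59, -0.1744, 0.1217]
eef_rot: [-0.0, 0.001, 1.0, 0.0]
wrist_force: [-0.4, -0.3, -0.2]
gripper_width: -0.0003
```

Request:
servo_tool(series=[{"x": -4,"y": 0,"z": 0,"rx": 0,"ry": 0,"rz": 0,"jaw": 0},{"x": -4,"y": 0,"z": 0,"rx": 0,"ry": 0,"rz": 0,"jaw": 0},{"x": 0,"y": 0,"z": 0,"rx": 0,"ry": 0,"rz": 0,"jaw": 0}])

```text
t: 41.3
position: [0.5979, -0.1745, 0.1218]
eef_rot: [-0.0, 0.001, 1.0, 0.0]
wrist_force: [-0.4, 0.1, 0.2]
gripper_width: -0.0
```

Request:
servo_tool(series=[{"x": -3,"y": 0,"z": 0,"rx": 0,"ry": 0,"rz": 0,"jaw": 0},{"x": 0,"y": 0,"z": 0,"rx": 0,"ry": 0,"rz": 0,"jaw": 0},{"x": 0,"y": 0,"z": 0,"rx": 0,"ry": 0,"rz": 0,"jaw": 0}])

```text
t: 41.6
position: [0.5997, -0.1747, 0.1217]
eef_rot: [-0.001, 0.001, 1.0, 0.0]
wrist_force: [-5.5, -0.5, 0.1]
gripper_width: 0.0001
```

Request:
servo_tool(series=[{"x": -3,"y": 0,"z": 0,"rx": 0,"ry": 0,"rz": 0,"jaw": 0},{"x": 0,"y": 0,"z": 0,"rx": 0,"ry": 0,"rz": 0,"jaw": 0},{"x": 0,"y": 0,"z": 0,"rx": 0,"ry": 0,"rz": 0,"jaw": 0}])

```text
t: 41.9
position: [0.5996, -0.1756, 0.1212]
eef_rot: [-0.005, 0.002, 1.0, -0.0]
wrist_force: [-16.9, -0.7, 2.7]
gripper_width: -0.0003
```

```bash
python3 -c "
from plan import delta
from h import *
c=snap('scene','scene33.png');
delta([.6,-.174,.12],90)
im=c['pixels'][140:290,130:290]; cv2.imwrite('pics/scene33c.png',cv2.resize(im,None,fx=4,fy=4,interpolation=cv2.INTER_CUBIC))"
```

```text
t 41.95 pos [ 0.5996 -0.1757  0.1212] heady 89.78 tilt z [-9.3e-03 -9.0e-04 -1.0e+00] F [-16.4  -1.5   4. ] w 0.0004
rot (tool, deg) [-0.05 -0.53 -0.22]  shift AFTER rotating (mm) [-0.4  1.7  1.2]  shift in current axes [-0.4  1.7  1.2]
```

View pics/scene33c.png

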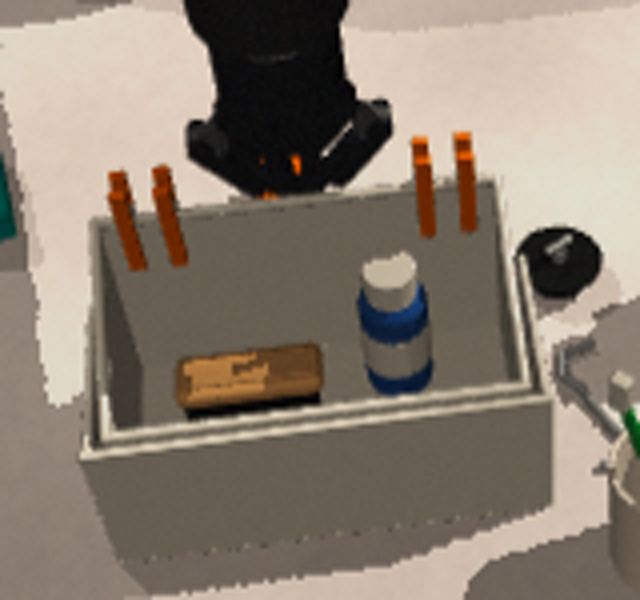

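Request:
servo_tool(series=[{"x": 6,"y": 0,"z": 0,"rx": 0,"ry": 0,"rz": 0,"jaw": 0},{"x": 25,"y": 0,"z": 0,"rx": 0,"ry": 0,"rz": 0,"jaw": 0},{"x": 40,"y": 0,"z": 0,"rx": 0,"ry": 0,"rz": 0,"jaw": 0},{"x": 30,"y": 0,"z": -45,"rx": 0,"ry": 0,"rz": 0,"jaw": 0},{"x": 30,"y": 0,"z": -45,"rx": 0,"ry": 0,"rz": 0,"jaw": 0},{"x": 20,"y": 0,"z": -45,"rx": 0,"ry": 0,"rz": 0,"jaw": 0},{"x": 0,"y": 0,"z": 0,"rx": 0,"ry": 0,"rz": 0,"jaw": 0},{"x": 0,"y": 0,"z": 0,"rx": 0,"ry": 0,"rz": 0,"jaw": 0}])

```text
t: 42.75
position: [0.4577, -0.174, 0.2524]
eef_rot: [0.003, 0.001, 1.0, 0.0]
wrist_force: [0.5, 0.1, -1.6]
gripper_width: -0.0003
```

```bash
python3 - <<'E'
from plan import delta
from h import *
snap('scene','scene34.png');snap('top','top34.png');snap('wrist','wrist34.png')
delta([.6,-.174,.12],90)
c=load('top34.png'); P=cloud(c)
for vv in range(140,216,3): print(vv,np.round(P[vv,335]*1000,0),end=';')
E
sed -i "s/    rect(reg(120,165,250,285).*/    pass/" fit.py; python3 fit.py top34.png | head -7
```

```text
t 42.9 pos [ 0.4571 -0.1739  0.2489] heady 89.87 tilt z [-1.6e-03  5.0e-04 -1.0e+00] F [ 0.  -0.1 -1.2] w 0.0001
rot (tool, deg) [ 0.03 -0.09 -0.13]  shift AFTER rotating (mm) [-1.429e+02 -1.000e-01  1.289e+02]  shift in current axes [-1.431e+02  1.000e-01  1.287e+02]
  return _methods._mean(a, axis=axis, dtype=dtype,
  ret = um.true_divide(
fit.py:8: RuntimeWarning: Mean of empty slice.
  print(n,len(q),'c',round(x,1),round(y,1),'size',round(w,1),round(h,1),'ang',round(a,2),'mean',np.round(q.mean(0)*1000,1),'z',np.round(np.percentile(q[:,2],[5,50,95])*1000,1))
Traceback (most recent call last):
  File "fit.py", line 13, in <module>
    rect(reg(335,362,245,292)&(Z>.025)&(Z<.05),'brush')
    ~~~~^^^^^^^^^^^^^^^^^^^^^^^^^^^^^^^^^^^^^^^^^^^^^^^
  File "fit.py", line 8, in rect
    print(n,len(q),'c',round(x,1),round(y,1),'size',round(w,1),round(h,1),'ang',round(a,2),'mean',np.round(q.mean(0)*1000,1),'z',np.round(np.percentile(q[:,2],[5,50,95])*1000,1))
                                                                                                                                          ~~~~~~~~~~~~~^^^^^^^^^^^^^^^^^^
IndexError: index -1 is out of bounds for axis 0 with size 0
```

View pics/top34.png

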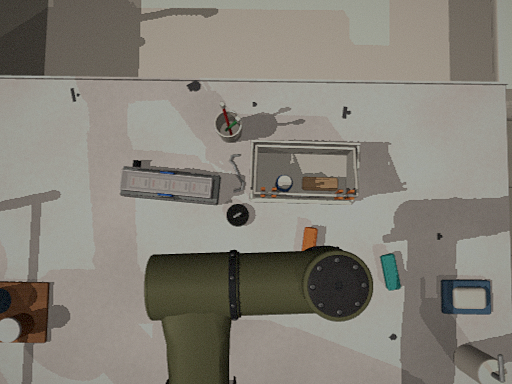

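View pics/scene34.png

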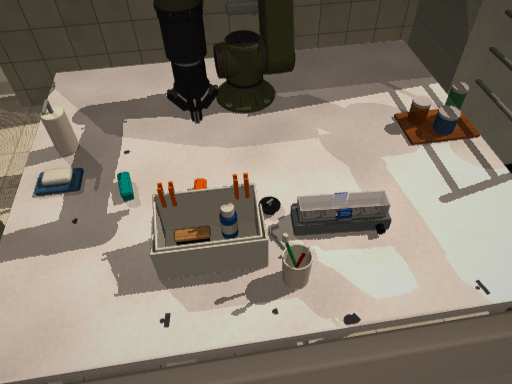

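```bash
python3 - <<'E'
import sys; sys.argv=['x','top34.png']
from fit import *
rect(reg(112,224,155,210)&(Z>.08)&(Z<.1),'covertop')
rect(reg(222,255,200,232)&(Z>.02)&(Z<.05),'plug')
rect(reg(210,245,105,145)&(Z>.09)&(Z<.11),'cup')
rect(reg(225,250,145,200)&(Z>.003)&(Z<.03),'hook')
m=reg(112,224,155,210)&(Z>.08)&(Z<.1)&ok
q=P[m]; q=q[np.linalg.norm(q[:,:2]-np.median(q[:,:2],0),axis=1)<.2]; c0=q.mean(0); print(c0,np.linalg.svd(q[:,:2]-c0[:2],full_matrices=False)[2][0])
f=P[165:190:2,335]; print('floor slope',np.polyfit(P[156:177,325:345,0].ravel(),P[156:177,325:345,2].ravel(),1)[0])
im=c['pixels'][155:212,112:228]; cv2.imwrite('pics/box34.png',cv2.resize(im,None,fx=6,fy=6,interpolation=cv2.INTER_CUBIC))
im=load('scene34.png')['pixels'][150:280,250:430]; cv2.imwrite('pics/scene34c.png',cv2.resize(im,None,fx=4,fy=4,interpolation=cv2.INTER_CUBIC))
E
```

```text
covertop 1902 c 644.6 181.5 size 237.2 62.1 ang 85.37 mean [644.3 180.7  88. ] z [84.  88.  91.9]
plug 209 c 568.0 -1.7 size 59.2 59.0 ang 45.92 mean [568.   -1.7  23.6] z [20.2 22.  35.6]
cup 165 c 800.7 21.9 size 70.0 69.7 ang 42.42 mean [801.4  23.6  98.6] z [ 92.6  98.7 104.6]
hook 257 c 685.7 -1.5 size 147.4 63.9 ang 1.16 mean [686.3   0.7   5.9] z [ 3.1  5.  10.5]
[0.6442966  0.18065494 0.08800457] [-0.08190404 -0.99664022]
floor slope -3.2074167111446465
```

View pics/scene34c.png

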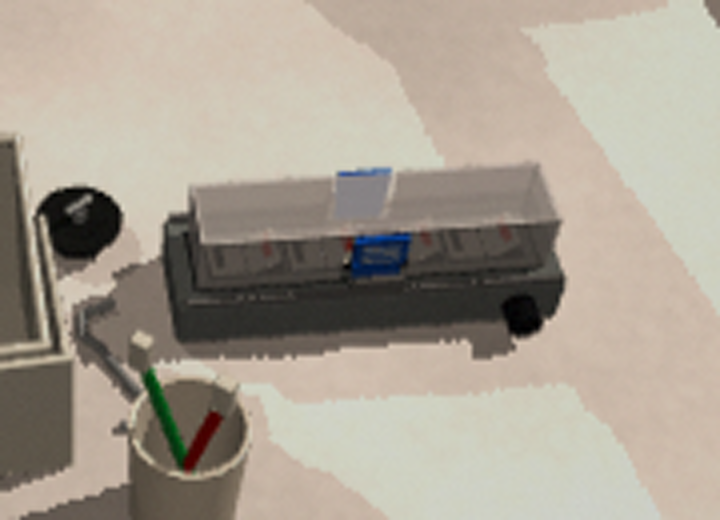

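View pics/box34.png

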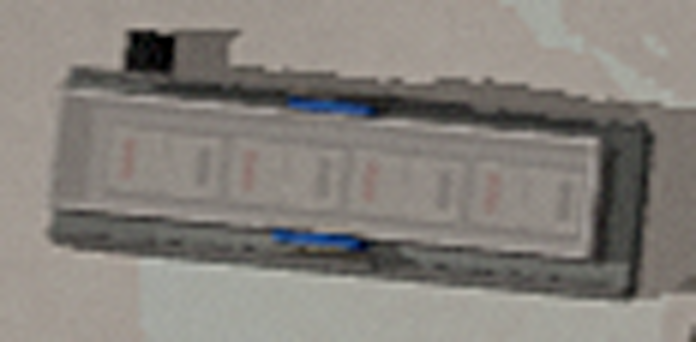

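```bash
python3 -c "
from h import *
st(); print(robot.finish_job())"
```

```text
{'t': 42.9, 'joints': [0.0495, -0.2532, -0.1537, -0.0006, -1.6718, -1.6226], 'dq': [0.0003, 0.0121, -0.0012, 0.0033, -0.0042, -0.0003], 'tau': [-0.0448, -22.9302, 35.2662, 7.0136, 0.0017, 0.0001], 'position': [0.4571, -0.1739, 0.2489], 'eef_rot': [-0.0008, 0.0011, 1.0, 0.0003], 'wrist_force': [0.045, -0.0923, -1.1678], 'wrist_torque': [0.025, -0.029, -0.0016], 'gripper_width': 0.0001}
the job is handed in; nothing more can be done
None
```

The job is done and handed in at 42.9 s; no verdict is reported. I pinched the tabs, lifted the cover onto the shelf and swept the four rockers off in one pass at 46 mm. Then I refitted the cover, pressed its top with about 16 N, put the two bath things present (shampoo bottle and wooden nail brush) into the bin and pushed it shut. I saw no soap case or pumice stone. The orange and turquoise brushes were left alone.

**Last checks:**
- **Rockers:** the red halves were all standing after the sweep. I could still see them through the cover, but not measure them.
- **Cover:** its top is at 88 mm as at the start, about 2 mm along the row from the box's measured middle, with the same heading and both blue tabs out.
- **Bin:** its front wall is upright, its floor reads level apart from noise of a few mm, and both things lie inside.
- **Bystanders:** plug, cup and hanger hook are within about 1 mm of where they were.

**Two things did not go as planned:**
- When I first set the cover down, the hand stopped about 6 mm above the height I had worked out, so the cover dropped a few millimetres onto the shelf.
- A line fit for the bin floor's slope came out useless because it took in other points, so I relied on the individual depth readings.

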